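# Clamp and log a batch of mice in the test fixture

## Task

Get the mouse bottom halves that lie on the bench ready for test: turn the fixture's wing knob back past its detent to release the clamp bar, set every bottom half flat on the bed in a place of its own, neatly side by side with its nose up to the contact bar, and turn the wing knob clockwise until it clicks past its detent and locks, so that all of them are pressed home. Once the batch is locked, take the scanner from its cradle, hold it steady on the fixture's barcode label for about two seconds, and put it back in the cradle. Leave the other things on the bench where they are.

Things in the scene. Friction and masses are not known exactly. Their poses are not given: they have to be found in the camera images.
- fixture: Test fixture: aluminium bed 210 (x) by 398 mm (y), top at 30 mm, four places side by side. Far side (+x): black contact bar, 26 mm high, that stops the noses. Near side: clamp bar. A cheek 16 mm high, 195 mm to +y; a grey console 45 mm high, 193 to 278 mm to -y, with wing knob and a plate sloped 45 degrees, top at 109 mm. Origin: at bench height, midway along the row; x to the contact bar.
- place1 (a point): The leftmost (+y) place, on the bed top (30 mm above the bench): where a mouse's origin is when its nose touches the contact bar, whose face is 59 mm to +x of it. Axes as the fixture's; places are 88 mm apart in y. Clamp released, a mouse fits from home to 9 mm short; set down 2 to 5 mm short, it is pushed home by the clamp. Centre it to within 8 mm in y.
- place2 (a point): The second place, on the bed top (30 mm above the bench): where a mouse's origin is when its nose touches the contact bar, whose face is 59 mm to +x of it. Axes as the fixture's; places are 88 mm apart in y. Clamp released, a mouse fits from home to 9 mm short; set down 2 to 5 mm short, it is pushed home by the clamp. Centre it to within 8 mm in y.
- place3 (a point): The third place, on the bed top (30 mm above the bench): where a mouse's origin is when its nose touches the contact bar, whose face is 59 mm to +x of it. Axes as the fixture's; places are 88 mm apart in y. Clamp released, a mouse fits from home to 9 mm short; set down 2 to 5 mm short, it is pushed home by the clamp. Centre it to within 8 mm in y.
- place4 (a point): The rightmost (-y), console side place, on the bed top (30 mm above the bench): where a mouse's origin is when its nose touches the contact bar, whose face is 59 mm to +x of it. Axes as the fixture's; places are 88 mm apart in y. Clamp released, a mouse fits from home to 9 mm short; set down 2 to 5 mm short, it is pushed home by the clamp. Centre it to within 8 mm in y.
- mouse1: Mouse bottom half, wheel side up: grey shell, green board, rubber scroll wheel. 118 mm long, 62 wide near the round tail, 56 with flat sides from 2 behind to 26 ahead of the origin (grip there), walls 20 mm high (15 at the nose), wheel 8 wide, 41 ahead, top at 29, 0.06 to 0.13 kg. Origin: centre of the underside; x to the flat nose (59 ahead), z up. None if absent (or while held).
- mouse2: Mouse bottom half, wheel side up: grey shell, green board, rubber scroll wheel. 118 mm long, 62 wide near the round tail, 56 with flat sides from 2 behind to 26 ahead of the origin (grip there), walls 20 mm high (15 at the nose), wheel 8 wide, 41 ahead, top at 29, 0.06 to 0.13 kg. Origin: centre of the underside; x to the flat nose (59 ahead), z up. None if absent (or while held).
- mouse3: Mouse bottom half, wheel side up: grey shell, green board, rubber scroll wheel. 118 mm long, 62 wide near the round tail, 56 with flat sides from 2 behind to 26 ahead of the origin (grip there), walls 20 mm high (15 at the nose), wheel 8 wide, 41 ahead, top at 29, 0.06 to 0.13 kg. Origin: centre of the underside; x to the flat nose (59 ahead), z up. None if absent (or while held).
- mouse4: Mouse bottom half, wheel side up: grey shell, green board, rubber scroll wheel. 118 mm long, 62 wide near the round tail, 56 with flat sides from 2 behind to 26 ahead of the origin (grip there), walls 20 mm high (15 at the nose), wheel 8 wide, 41 ahead, top at 29, 0.06 to 0.13 kg. Origin: centre of the underside; x to the flat nose (59 ahead), z up. None if absent (or while held).
- cam_knob (a joint): The fixture's black wing knob, a cam with a detent: 0 = released, 1.22 rad = locked (where it starts); positive is clockwise from above. The detent resists with up to 0.2 N m (grip with 60 N or more), most 0.27 rad from either end, plus the pushers; past the middle (0.61) it draws the knob on and it clicks into the end stop and stays there.
- clamp_bar (a joint): Travel of the clamp bar, driven by the knob: 0 = released, 0.012 m = locked. A steel bar 12 mm thick, reaching 17 mm above the bed, along the near side. It carries a rubber-faced spring pusher for each place (22 mm wide, 1.5 to 3 N) that presses the mouse's tail towards the contact bar.
- cam_knob_grip (a point): On the knob's axis, 70 mm above the bench, the height to grip. The knob's wing is a bar 56 mm long, 15 mm wide, from 55 to 81 mm above the bench, on a disc 42 mm across. x runs along the wing (white mark on its -x end) and turns with the knob: 0.61 rad anticlockwise of the fixture's x when released, 0.61 rad clockwise of it when locked.
- label: The white barcode label, 56 by 34 mm, on the fixture's sloping plate behind the knob. Origin: its centre, about 85 mm above the bench; z is its normal, facing the robot's side and 45 degrees up; y is the fixture's y.
- scanner: Cordless scanner, reads by itself what it points at. Grey handle 100 mm long, 40 wide, 28 high (grip it across the handle at the origin, where it balances), then a dark head 54 long, 56 wide, 34 high, window on its undercut front; 0.15 kg. Origin: underside, middle of its length; x to the head, z up. Starts in the cradle, underside 30 mm above the bench.
- scan_window: The scanner's window, 63.5 mm ahead of the scanner's origin and 13.5 mm above its underside. z is the line of sight: in the scanner's x-z plane, forward and 45 degrees down when the scanner is level. It reads a label 50 to 150 mm away along this line, within 18 mm of it and square on to within 0.45 rad; about 90 mm square on is best.
- cradle_seat (a point): The scanner's cradle, fixed, base 160 by 80 mm: two saddles, centred 56 mm behind and 36 mm ahead of this point, floors 30 mm above the bench, lips 12 mm high leaving 5 mm each side of the scanner; between them the handle's sides are free for the fingers. This point is where the scanner's origin belongs (30 mm above the bench); x the way its head points.
- top_cover: Bystander: empty top cover of a mouse, a grey open shell 123 mm long without board or wheel. Origin: middle of its underside. Not part of the job.
- driver: Bystander: grey pen-shaped electric screwdriver, 128 mm long, 18 mm thick. Origin: middle of its underside. Not part of the job.
- tape_roll: Bystander: roll of amber tape, 62 mm across, 14 mm high. Origin: middle of its underside. Not part of the job.
- spudger: Bystander: pale plastic pry stick, 112 mm long. Origin: middle of its underside. Not part of the job.
- cleaner: Bystander: bottle of cleaner, 52 mm across, 125 mm high. Origin: middle of its underside. Not part of the job.
- esd_brush: Bystander: small flat brush, 150 mm long. Origin: middle of its underside. Not part of the job.
- parts_dish: Bystander: steel dish of screws, 85 by 60 mm, 18 mm high. Origin: middle of its underside. Not part of the job.
Mind the look-alikes: they are no part of the job. What is shaped like the mouse2 but turquoise is not meant. Leave any orange look-alike of the mouse1 alone.

How it is judged:
By the outcome, as a careful person would: the job done as asked, in the order asked, and still so for the second after the job is handed in, with the robot touching nothing.
Of mouse1, mouse2, mouse3, mouse4 only 3 to 4 are there at a start; the rules pass over those that are not, and their reading is None.
At some moment in a run one of mouse1, mouse2, mouse3, mouse4 may be knocked a few centimetres aside while the robot is not near it.
It also fails if it takes over 208 s, if anything falls off the work surface, if the arm or the gripper's body presses on something with over 40 N, if the wrist force passes 120 N, or if a joint passes its speed limit or range.

## Robot

A 6-joint arm with a two-finger parallel gripper is mounted at the origin on the work surface. World frame = base frame: x ahead of the robot, y to its left, z up, the work surface at z = 0. Lengths are in m, angles in rad, forces in N, time in s.
With the tool pointing down it reaches from about 0.35 to 0.975 m from the base axis. Payload 4.9 kg.
Tool frame: the origin (TCP) lies at the very end of the fingers, on their centre line; the grasp point (between the pads) lies 19 mm behind it; z points along the fingers, y is the line along which they close (so a half turn about z gives the same grasp; the last joint's range is limited). The gripper opens to 85 mm and grips with 20 to 120 N. Pads are 22 mm wide; open, the fingers measure 114 mm over their backs; the gripper's body (76 mm by 85 mm) begins 54 mm behind the grasp point. The pads swing forward as they close: fully open they stand 13 mm farther back than shut.
Start: joints at [1.093, 0.053, 1.613, -0, 1.476, -0.119], TCP at [0.219, 0.585, 0.231] pointing down, gripper open.
Joint ranges: [-3.01, 3.01], [-1.01, 2.22], [0.06, 2.58], [-1.02, 4.17], [0.09, 2.62], [-3.14, 3.14]. Speed limits (rad/s): [2.57, 2.57, 3.14, 3.14, 3.14, 3.14].

## Interface

Orientations are given as a unit quaternion [w, x, y, z].
In Python, from plant import manip gives the robot as it stands.
- The arm moves only by the tool send_rows, never from a script. Its argument "increments" is a list of rows, each an object of numbers: "claw": the closure, from -1 (fully open) to 1 (shut); "dx", "dy", "dz": the shift along the tool's x, y, z in units of 0.5 m (1.0 is 0.5 m); "yaw": the turn about the tool's z in units of 1.5 rad (1.0 is 1.5 rad). A call has 1 to 20 rows; each row is the pose to reach, as a shift and turn from the pose commanded when the call began, along the tool's axes at that moment; what a row does not reach only later rows make up. A row lasts 1/8 s, in which the tool goes at most 62.5 mm and 10.7 degrees, less where a joint would pass 70% of its speed; a pose out of reach is approached as far as the arm can. A call with a number of a shift or a turn outside -1 to 1 is refused whole. A call with a gripper value outside its range is refused whole. The fingers move at their own pace and stop on an object; the grip force is fixed at half the most. Time passes only in rows, so rows that repeat a pose let the fingers close. It gives the time, the measured TCP pose, the force, the opening and the grip force at its end, in the units of the state.
- manip.state(): the state, without advancing time (a new reading comes with each control period).
- manip.grab_frame(name): name is "scene" or "top" or "wrist"; returns the picture (480x640x3 uint8, red, green, blue); there is no depth.
- manip.camera_params(name): a dict with "camera_matrix" (3x3 intrinsics, pixels), "extrinsics" (4x4, takes a point from world to camera coordinates); the wrist camera has in their place "tool_from_camera" (4x4, takes a point from camera to tool coordinates, whose origin is the TCP and whose axes are the flange's). Camera axes: x right, y down, z forward; pixel columns grow to the right and rows downward; lengths in m; the calibration is good to about 2 mm. The wrist camera is an equidistant fisheye: a pixel r from the principal point sees the ray r / f radians off the axis. A picture is of the moment at which its call begins: read the wrist's pose just before it. camera_params takes no time and is no camera call.
- manip.job_done(): hands the job in; it is judged then, once.
The state is a dict: "time": time; "joint_pos": joint angles; "joint_vel": joint speeds; "joint_efforts": joint torques, N m; "tool_pos": TCP position; "tool_rot": TCP orientation; "contact_force": force on the tool from outside, world axes, zero at the start; "ft_torque": the same for the moment, N m; "gripper_width": opening from 0.0 (shut) to 1.0 (fully open); "grasp_force": force on a finger pad.
Only numpy, scipy, OpenCV 4.12 (cv2) and the standard library are available. Lean on these libraries where they do the work, as an engineer would, in place of code of your own. Each camera call takes 0.05 s, during which the arm holds its last target. There are 200 camera calls.

## Working session

There is one attempt and no reset: what is moved stays moved. The work goes in short steps, Python scripts to look and compute and a tool call to move; the robot and the scene stay as the last step left them, time stands still between calls to the robot, and variables do not carry over. Pictures are saved under pics/ and viewed, at most 14 in all, crops included, and the job is handed in when it is done.

Besides the shell and the picture viewer there is one more tool, called after "Call:" by a JSON object that holds its "fn" and its "kwargs", one argument or row to a line. send_rows: Moves the arm, as the interface text tells. Shifts and turns lie within -1 to 1; 1 stands for 0.5 m of shift or 1.5 rad of turn. Its arguments: {"type":"object","properties":{"increments":{"type":"array","items":{"type":"object","properties":{"claw":{"type":"number"},"dx":{"type":"number"},"dy":{"type":"number"},"dz":{"type":"number"},"yaw":{"type":"number"}}}}},"required":["increments"]}

```bash
mkdir -p pics; ls; python3 - <<'E'
from plant import manip
import cv2,numpy as np
np.set_printoptions(precision=4,suppress=True)
s=manip.state();print(s)
for n in ("top","scene","wrist"):
    print(n,manip.camera_params(n))
for n in ("top","scene"):
    im=manip.grab_frame(n);cv2.imwrite(f"pics/{n}0.png",im[:,:,::-1])
E
```

```text
pics
{'time': 0.0, 'joint_pos': array([ 1.093 ,  0.0534,  1.6143, -0.    ,  1.476 , -0.119 ]), 'joint_vel': array([-0.0013,  0.0014, -0.0003,  0.0002,  0.0008,  0.0008]), 'joint_efforts': array([ -0.0026, -39.3651, -37.0184,  -0.0002,   0.0067,   0.    ]), 'tool_pos': array([0.2192, 0.5846, 0.23  ]), 'tool_rot': array([-0.0003,  0.1784,  0.984 , -0.001 ]), 'contact_force': array([-0.8622, -0.0301,  0.0897]), 'ft_torque': array([ 0.0072, -0.0078, -0.0435]), 'grasp_force': 0.0, 'gripper_width': 0.9989292669695866}
top {'camera_matrix': array([[554.5699,   0.    , 325.1986],
       [  0.    , 554.5699, 241.4045],
       [  0.    ,   0.    ,   1.    ]]), 'extrinsics': array([[-0.0044, -1.    ,  0.0065,  0.0097],
       [-0.9763,  0.0029, -0.2162,  0.5227],
       [ 0.2162, -0.0073, -0.9763,  1.4342],
       [ 0.    ,  0.    ,  0.    ,  1.    ]])}
scene {'camera_matrix': array([[441.7438,   0.    , 318.0057],
       [  0.    , 441.7438, 245.8841],
       [  0.    ,   0.    ,   1.    ]]), 'extrinsics': array([[-0.3833,  0.9235,  0.0136,  0.1836],
       [ 0.5091,  0.2235, -0.8311, -0.1843],
       [-0.7706, -0.3117, -0.5559,  1.4081],
       [ 0.    ,  0.    ,  0.    ,  1.    ]])}
wrist {'camera_matrix': array([[371.6483,   0.    , 321.2437],
       [  0.    , 371.6483, 236.2169],
       [  0.    ,   0.    ,   1.    ]]), 'tool_from_camera': array([[ 0.0009, -0.9545, -0.2983,  0.0774],
       [ 1.    ,  0.0007,  0.0007,  0.0001],
       [-0.0004, -0.2983,  0.9545, -0.1424],
       [ 0.    ,  0.    ,  0.    ,  1.    ]])}
```

View pics/top0.png

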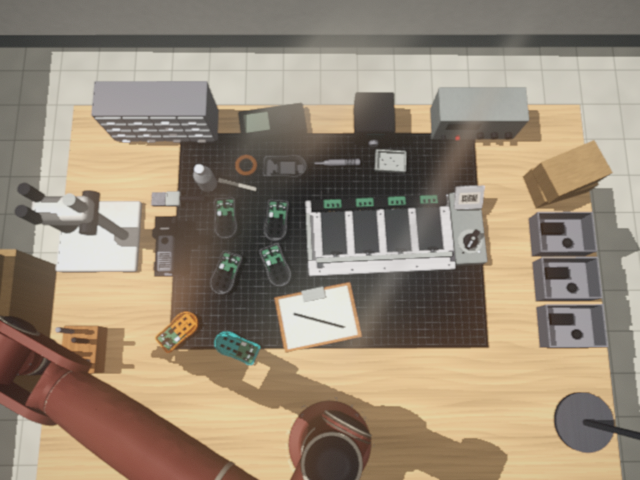

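View pics/scene0.png

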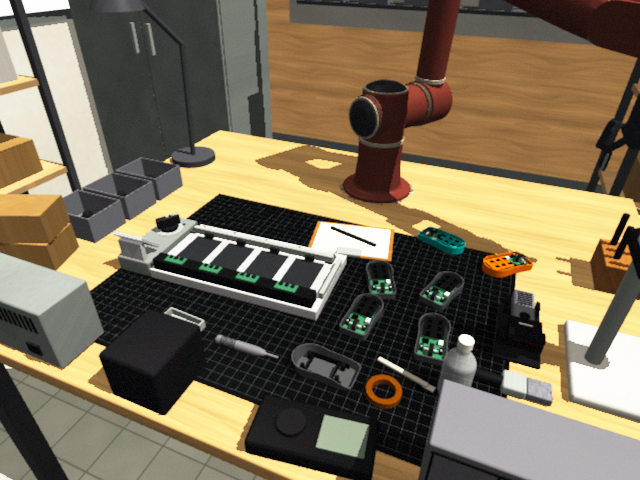

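The top view shows four grey mice at about (226,217), (277,219), (228,270) and (275,265). The fixture is at (380,240) with the knob at (471,240), the label at (468,198) and the scanner at (165,250). The orange (178,330) and turquoise (237,347) look-alikes are to be left alone.

```bash
cat > h.py <<'E'
import numpy as np, cv2
from scipy.spatial.transform import Rotation as R
from plant import manip
np.set_printoptions(precision=4,suppress=True)
def rot(q): return R.from_quat(np.roll(q,-1)).as_matrix()
def ray(n,uv,st=None):
    "origin, directions (N,3) in world of pixels uv"
    p=manip.camera_params(n);K=p["camera_matrix"];uv=np.atleast_2d(np.asarray(uv,float))
    d=np.c_[(uv[:,0]-K[0,2])/K[0,0],(uv[:,1]-K[1,2])/K[1,1],np.ones(len(uv))]
    if n=="wrist":
        r=np.hypot(d[:,0],d[:,1]);f=np.where(r>1e-9,np.sin(r)/np.maximum(r,1e-9),1)
        d=np.c_[d[:,0]*f,d[:,1]*f,np.cos(r)]
        T=p["tool_from_camera"];Rt=rot(st["tool_rot"])
        return Rt@T[:3,3]+st["tool_pos"],d@(Rt@T[:3,:3]).T
    E=p["extrinsics"];return -E[:3,:3].T@E[:3,3],d@E[:3,:3]
def plane(n,uv,z,st=None):
    o,d=ray(n,uv,st);return o+d*((z-o[2])/d[:,2])[:,None]
def proj(n,P,st=None):
    p=manip.camera_params(n);K=p["camera_matrix"];P=np.atleast_2d(P)
    if n=="wrist":
        T=p["tool_from_camera"];c=((P-st["tool_pos"])@rot(st["tool_rot"])-T[:3,3])@T[:3,:3]
        r=np.hypot(c[:,0],c[:,1]);th=np.arctan2(r,c[:,2]);m=c[:,:2]*(th/np.maximum(r,1e-9))[:,None]
    else:
        E=p["extrinsics"];c=P@E[:3,:3].T+E[:3,3];m=c[:,:2]/c[:,2:]
    return m@K[:2,:2].T+K[:2,2]
def snap(n,f):
    st=manip.state();im=manip.grab_frame(n)[:,:,::-1].copy();cv2.imwrite("pics/"+f,im);return st,im
def rel(target,st,yaw=None):
    "row numbers dx,dy,dz to bring TCP to world target; yaw of tool y axis about world z, mod pi"
    M=rot(st["tool_rot"]);d=M.T@(np.asarray(target)-st["tool_pos"])/0.5
    a=np.arctan2(M[1,1],M[0,1]) # heading of tool y axis
    out=list(d)
    if yaw is not None:
        e=(yaw-a+np.pi/2)%np.pi-np.pi/2; out.append(-e/1.5) # tool z down
    return np.round(out,4)
E
python3 - <<'E'
from h import *
im=cv2.imread("pics/top0.png")
c=cv2.resize(im[130:380,150:490],None,fx=2.35,fy=2.35,interpolation=cv2.INTER_CUBIC);cv2.imwrite("pics/top0c.png",c)
for uv,z in [((226,217),.02),((277,219),.02),((228,270),.02),((275,265),.02),((471,240),.08),((468,198),.085),((165,247),.06)]:
    print(uv,plane("top",uv,z)[0])
E
```

```text
(226, 217) [0.6013 0.2831 0.02  ]
(277, 219) [0.5951 0.1413 0.02  ]
(228, 270) [0.4519 0.2726 0.02  ]
(275, 265) [0.4653 0.1449 0.02  ]
(471, 240) [ 0.5203 -0.3789  0.08  ]
(468, 198) [ 0.6349 -0.3765  0.085 ]
(165, 247) [0.508 0.436 0.06 ]
```

View pics/top0c.png

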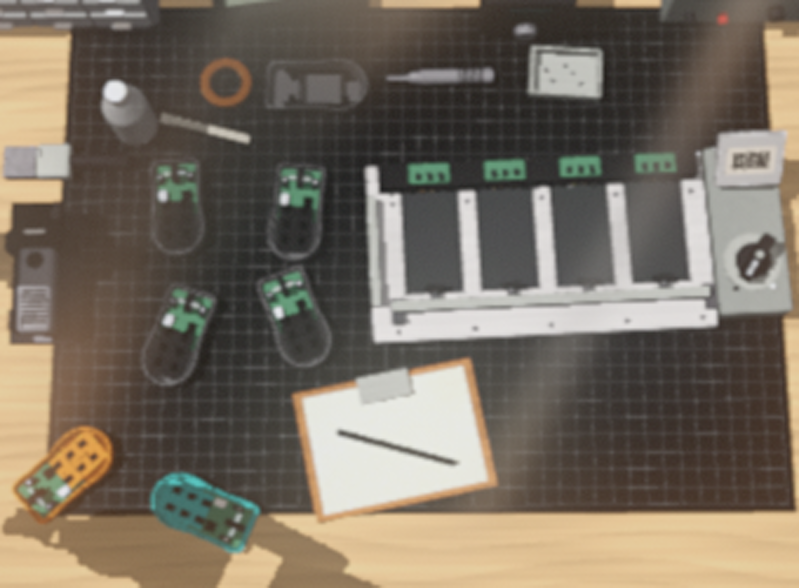

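Four mice, all noses to +x; the knob's wing points up-right (locked). Moving to look with the wrist camera, first over the mice.

```bash
python3 - <<'E'
from h import *
s=manip.state()
print(rel([.5,.22,.33],s,np.pi/2)); print(rel([.5,-.24,.33],s,np.pi/2))
E
```

```text
[-0.7819 -0.4861 -0.199  -0.2392]
[-1.105  -1.3476 -0.1975 -0.2392]
```

Call:
{"fn": "send_rows", "kwargs": {
  "increments": [
    {"dx": -0.782, "dy": -0.486, "dz": -0.2, "yaw": -0.24, "claw": -1},
    {"dx": -0.782, "dy": -0.486, "dz": -0.2, "yaw": -0.24, "claw": -1},
    {"dx": -0.782, "dy": -0.486, "dz": -0.2, "yaw": -0.24, "claw": -1},
    {"dx": -0.782, "dy": -0.486, "dz": -0.2, "yaw": -0.24, "claw": -1},
    {"dx": -0.782, "dy": -0.486, "dz": -0.2, "yaw": -0.24, "claw": -1},
    {"dx": -0.782, "dy": -0.486, "dz": -0.2, "yaw": -0.24, "claw": -1},
    {"dx": -0.782, "dy": -0.486, "dz": -0.2, "yaw": -0.24, "claw": -1},
    {"dx": -0.782, "dy": -0.486, "dz": -0.2, "yaw": -0.24, "claw": -1},
    {"dx": -0.782, "dy": -0.486, "dz": -0.2, "yaw": -0.24, "claw": -1},
    {"dx": -0.782, "dy": -0.486, "dz": -0.2, "yaw": -0.24, "claw": -1},
    {"dx": -0.782, "dy": -0.486, "dz": -0.2, "yaw": -0.24, "claw": -1},
    {"dx": -0.782, "dy": -0.486, "dz": -0.2, "yaw": -0.24, "claw": -1}
  ]
}}

```text
time: 1.6
tool_pos: [0.4996, 0.2212, 0.331]
tool_rot: [-0.0, -0.001, 1.0, -0.0]
contact_force: [0.2, 0.2, -1.1]
gripper_width: 0.997
grasp_force: 0.0
```

```bash
python3 - <<'E'
from h import *
s,im=snap("wrist","w1.png")
print(s["tool_pos"],s["tool_rot"],s["time"]);print(rel([.47,-.24,.36],s,np.pi/2))
np.save("w1.npy",s,allow_pickle=True)
E
```

```text
[0.4996 0.2212 0.331 ] [-0.0002 -0.0015  1.     -0.    ] 1.6
[ 0.0619 -0.9223 -0.0579  0.002 ]
```

View pics/w1.png

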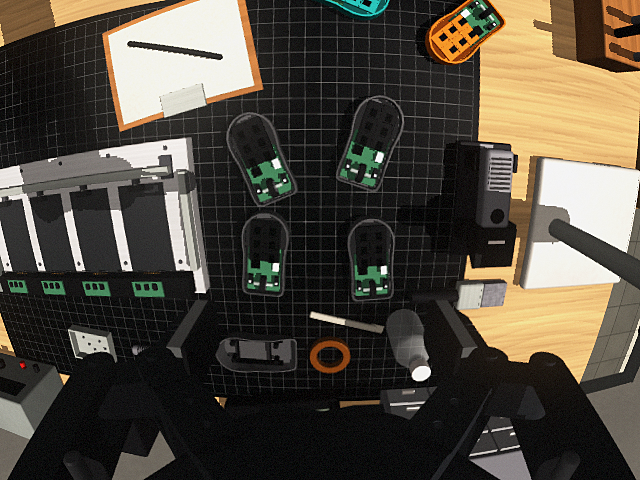

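The wrist view, flipped, shows the four mice at (262,158), (370,142), (265,253) and (370,260). The scanner's head points +x (down in the image), with its handle at (497,170). Next I'll fly to the fixture and crop the mice for detail.

Call:
{"fn": "send_rows", "kwargs": {
  "increments": [
    {"dx": 0.062, "dy": -0.92, "dz": -0.058, "claw": -1},
    {"dx": 0.062, "dy": -0.92, "dz": -0.058, "claw": -1},
    {"dx": 0.062, "dy": -0.92, "dz": -0.058, "claw": -1},
    {"dx": 0.062, "dy": -0.92, "dz": -0.058, "claw": -1},
    {"dx": 0.062, "dy": -0.92, "dz": -0.058, "claw": -1},
    {"dx": 0.062, "dy": -0.92, "dz": -0.058, "claw": -1},
    {"dx": 0.062, "dy": -0.92, "dz": -0.058, "claw": -1},
    {"dx": 0.062, "dy": -0.92, "dz": -0.058, "claw": -1},
    {"dx": 0.062, "dy": -0.92, "dz": -0.058, "claw": -1},
    {"dx": 0.062, "dy": -0.92, "dz": -0.058, "claw": -1},
    {"dx": 0.062, "dy": -0.92, "dz": -0.058, "claw": -1}
  ]
}}

```text
invalid input
```

```bash
python3 - <<'E'
from h import *
s,im=snap("wrist","w2.png")
print(s["tool_pos"],s["tool_rot"],s["time"])
np.save("w2.npy",s,allow_pickle=True)
w=cv2.imread("pics/w1.png")
cv2.imwrite("pics/w1c.png",cv2.resize(w[88:308,218:418],None,fx=2.7,fy=2.7,interpolation=cv2.INTER_CUBIC))
E
```

```text
[0.4997 0.2211 0.3311] [-0.0002 -0.0014  1.     -0.    ] 1.65
```

View pics/w2.png

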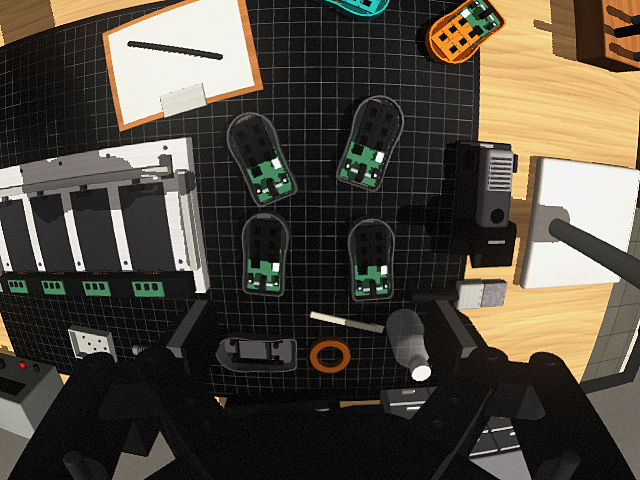

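View pics/w1c.png

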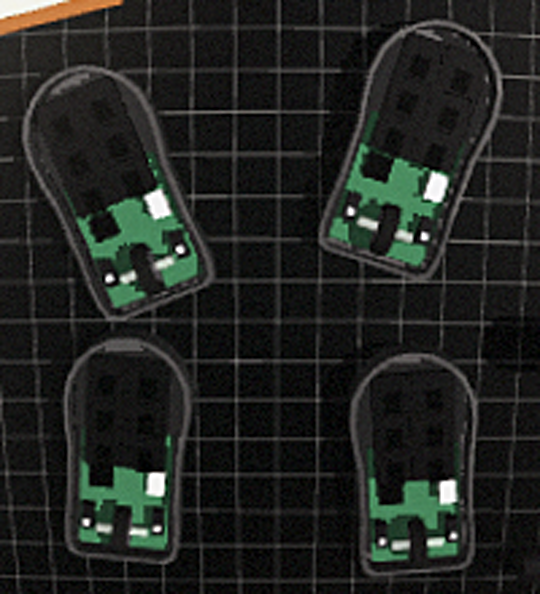

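The move was refused (the yaw key is probably required), so this is the same view. The crop shows the rims clearly: noses at crop (166,298), (377,260), (120,558) and (415,570), tails at (82,68), (440,22), (122,340) and (413,355).

Call:
{"fn": "send_rows", "kwargs": {
  "increments": [
    {"dx": 0.062, "dy": -0.92, "dz": -0.058, "yaw": 0, "claw": -1},
    {"dx": 0.062, "dy": -0.92, "dz": -0.058, "yaw": 0, "claw": -1},
    {"dx": 0.062, "dy": -0.92, "dz": -0.058, "yaw": 0, "claw": -1},
    {"dx": 0.062, "dy": -0.92, "dz": -0.058, "yaw": 0, "claw": -1},
    {"dx": 0.062, "dy": -0.92, "dz": -0.058, "yaw": 0, "claw": -1},
    {"dx": 0.062, "dy": -0.92, "dz": -0.058, "yaw": 0, "claw": -1},
    {"dx": 0.062, "dy": -0.92, "dz": -0.058, "yaw": 0, "claw": -1},
    {"dx": 0.062, "dy": -0.92, "dz": -0.058, "yaw": 0, "claw": -1},
    {"dx": 0.062, "dy": -0.92, "dz": -0.058, "yaw": 0, "claw": -1},
    {"dx": 0.062, "dy": -0.92, "dz": -0.058, "yaw": 0, "claw": -1}
  ]
}}

```text
time: 2.95
tool_pos: [0.4699, -0.2388, 0.3602]
tool_rot: [0.0, -0.001, 1.0, 0.0]
contact_force: [0.2, -0.5, 0.2]
gripper_width: 0.997
grasp_force: 0.0
```

```bash
python3 - <<'E'
from h import *
s0=np.load("w1.npy",allow_pickle=True).item()
off=np.array([218,88])
N=[(166,298),(377,260),(120,558),(415,570)];T=[(82,68),(440,22),(122,340),(413,355)]
w=cv2.imread("pics/w1.png");hsv=cv2.cvtColor(w,cv2.COLOR_BGR2HSV)
m=cv2.inRange(hsv,(60,90,50),(85,255,255))
for n,t in zip(N,T):
    n=np.array(n)/2.7+off-.3;t=np.array(t)/2.7+off-.3
    a=plane("wrist",n,.015,s0)[0];b=plane("wrist",t,.02,s0)[0]
    L=a-b;h=np.arctan2(L[1],L[0]);L=np.hypot(*L[:2])
    o=(a+b)/2
    # green centroid near
    ax=(n-t)/np.hypot(*(n-t));yx=np.indices(m.shape);px=yx[1]-(n[0]+t[0])/2;py=yx[0]-(n[1]+t[1])/2
    k=(m>0)&(np.hypot(px,py)<55);P=plane("wrist",np.c_[yx[1][k],yx[0][k]],.01,s0)[:,:2]
    c=P.mean(0)-o[:2];ch,sh=np.cos(h),np.sin(h)
    print("mouse",o[:2],"h",round(h,3),"L",round(L,4),"green n",k.sum(),"off",c@[ch,sh],c@[-sh,ch])
s,im=snap("wrist","w2b.png")
print(s["tool_pos"],s["tool_rot"],s["time"])
np.save("w2.npy",s,allow_pickle=True)
E
```

```text
mouse [0.4614 0.1509] h 0.323 L 0.1137 green n 764 off 0.028012315334941223 -0.003446654611425486
mouse [0.4417 0.2801] h -0.232 L 0.1134 green n 797 off 0.029450069549645047 -0.0015002885382964922
mouse [0.5921 0.1445] h -0.064 L 0.116 green n 566 off 0.02656611755623572 0.0019310919924283572
mouse [0.5986 0.2885] h 0.064 L 0.1153 green n 521 off 0.028759441899138583 -0.0019099192082728585
[ 0.4699 -0.2388  0.3602] [ 0.     -0.001   1.      0.0003] 2.95
```

View pics/w2b.png

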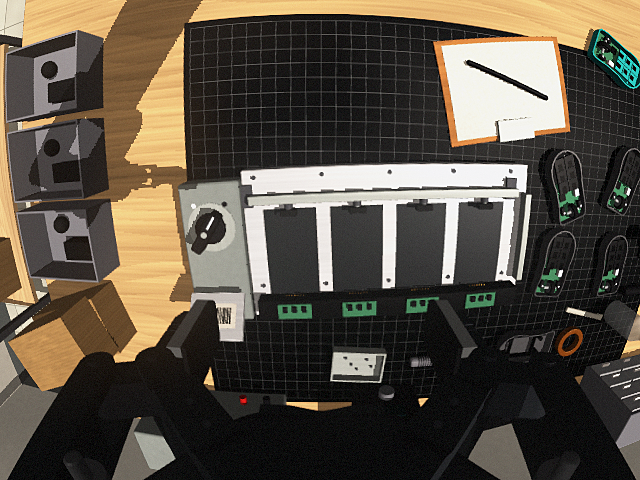

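The fixture is seen whole: knob at (208,232), label at (222,317), bed near edge from (241,171) to (528,166), green contacts at (295,311) to (481,299). I'll zoom in to measure.

```bash
python3 - <<'E'
from h import *
w=cv2.imread("pics/w2b.png")
cv2.imwrite("pics/w2c.png",cv2.resize(w[155:345,178:540],None,fx=2.2,fy=2.2,interpolation=cv2.INTER_CUBIC))
E
```

```text
(no output)
```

View pics/w2c.png

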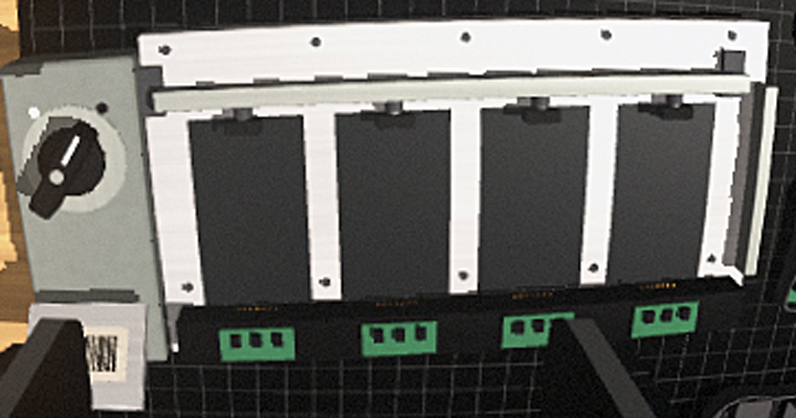

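```bash
python3 - <<'E'
from h import *
s=np.load("w2.npy",allow_pickle=True).item()
P=lambda c,z:plane("wrist",np.atleast_2d(c)/2.2+[178,155]-.25,z,s)[:,:2]
E4=[[(189,122),(205,305)],[(304,113),(320,297)]];E3=[[(335,113),(349,294)],[(450,108),(451,290)]]
E2=[[(482,108),(480,288)],[(589,105),(578,280)]];E1=[[(618,104),(608,278)],[(714,105),(697,272)]]
for n,e in zip((4,3,2,1),(E4,E3,E2,E1)):
    near=(P(e[0][0],.03)[0]+P(e[1][0],.03)[0])/2;far=(P(e[0][1],.03)[0]+P(e[1][1],.03)[0])/2
    d=far-near;print(n,"near",near,"far",far,"w",np.linalg.norm(P(e[0][0],.03)-P(e[1][0],.03)),"h",np.arctan2(d[1],d[0]))
F=P([(328,297),(465,290),(593,281),(716,274)],.03);print("face",F);print(np.arctan2(*(F[-1]-F[0])[::-1])-np.pi/2)
print("bed near",P([(139,37),(769,22)],.03))
print("knob dot",P((57,177),.081),"disc",P((72,160),.055),"wing ends",P([(85,128),(40,212)],.081),"mark",P([(80,138),(66,162)],.081))
a=P([(80,138),(57,177)],.081);d=a[1]-a[0];print("wing h",np.arctan2(d[1],d[0]))
print("label",P((103,354),.085))
# top camera: label & knob crude
hsv=cv2.cvtColor(cv2.imread("pics/w2b.png"),cv2.COLOR_BGR2HSV);m=cv2.inRange(hsv,(55,80,50),(90,255,255))
n,l,st,c=cv2.connectedComponentsWithStats(m)
for i in range(1,n):
    if st[i,4]>200: print(st[i],c[i],plane("wrist",c[i],.056,s)[0])
print(rel([.5,-.385,.2],manip.state(),1.0))
E
```

```text
4 near [ 0.5021 -0.2792] far [ 0.6225 -0.2718] w 0.06906896096749439 h 0.06093469356215983
3 near [ 0.4975 -0.192 ] far [ 0.616  -0.1834] w 0.0687519519664101 h 0.0732792929042677
2 near [ 0.4939 -0.1042] far [ 0.6115 -0.0983] w 0.06798169915659913 h 0.05030312942584561
1 near [ 0.4906 -0.0167] far [ 0.6074 -0.0103] w 0.06844552585905087 h 0.0544594982675479
face [[ 0.6193 -0.2296]
 [ 0.615  -0.1413]
 [ 0.6104 -0.0543]
 [ 0.6083  0.0388]]
0.041013509477989984
bed near [[ 0.453  -0.342 ]
 [ 0.4338  0.0534]]
knob dot [[ 0.5236 -0.3822]] disc [[ 0.5212 -0.3808]] wing ends [[ 0.4956 -0.3635]
 [ 0.5445 -0.3947]] mark [[ 0.5012 -0.3668]
 [ 0.5149 -0.3761]]
wing h -0.6032480122288038
label [[ 0.6331 -0.3646]]
[592  29  48  60 842] [618.2862  61.7957] [0.2578 0.2058 0.056 ]
[465 292  31  17 336] [479.5327 300.2381] [ 0.6283 -0.0095  0.056 ]
[406 297  33  16 294] [418.3299 304.4966] [ 0.6312 -0.1028  0.056 ]
[342 301  35  16 440] [359.0591 308.8955] [ 0.6361 -0.1858  0.056 ]
[277 303  35  17 432] [294.3958 311.4468] [ 0.6401 -0.2741  0.056 ]
[-0.0592 -0.2932  0.3206  0.3823]
```

Call:
{"fn": "send_rows", "kwargs": {
  "increments": [
    {"dx": -0.105, "dy": -0.285, "dz": 0.36, "yaw": 0.38, "claw": -0.3},
    {"dx": -0.105, "dy": -0.285, "dz": 0.36, "yaw": 0.38, "claw": -0.3},
    {"dx": -0.105, "dy": -0.285, "dz": 0.36, "yaw": 0.38, "claw": -0.3},
    {"dx": -0.105, "dy": -0.285, "dz": 0.36, "yaw": 0.38, "claw": -0.3},
    {"dx": -0.105, "dy": -0.285, "dz": 0.36, "yaw": 0.38, "claw": -0.3},
    {"dx": -0.105, "dy": -0.285, "dz": 0.36, "yaw": 0.38, "claw": -0.3}
  ]
}}

```text
time: 3.75
tool_pos: [0.5232, -0.3811, 0.1815]
tool_rot: [0.001, 0.28, 0.96, -0.0]
contact_force: [0.6, 1.2, 0.2]
gripper_width: 0.653
grasp_force: 0.0
```

```bash
python3 - <<'E'
from h import *
s,im=snap("wrist","w3.png");print(s["tool_pos"],s["tool_rot"],s["gripper_width"],s["joint_pos"])
np.save("w3.npy",s,allow_pickle=True)
print(proj("wrist",[[.5225,-.3815,.081],[.5225,-.3815,.055]],s),rel([.5225,-.3815,.06],s,1.005))
E
```

```text
[ 0.5232 -0.3811  0.1815] [ 0.0006  0.2798  0.96   -0.0001] 0.6525850074025751 [-0.7445  0.1375  1.6065  0.0003  1.3965 -1.7481]
[[320.0675 237.5581]
 [320.1515 227.0986]] [ 0.0011 -0.0015  0.243  -0.001 ]
```

View pics/w3.png

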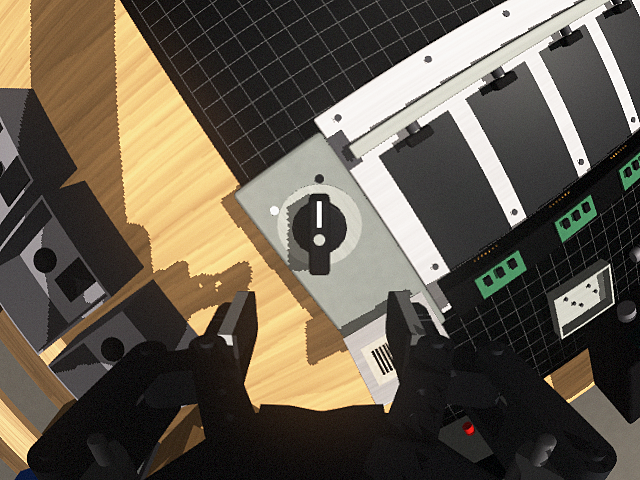

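The wing is upright in the tool frame and centred at (319,240), against a predicted (320,238). Descending and gripping.

Call:
{"fn": "send_rows", "kwargs": {
  "increments": [
    {"dx": 0.001, "dy": -0.002, "dz": 0.12, "yaw": 0, "claw": -0.3},
    {"dx": 0.001, "dy": -0.002, "dz": 0.2, "yaw": 0, "claw": -0.3},
    {"dx": 0.001, "dy": -0.002, "dz": 0.23, "yaw": 0, "claw": -0.3},
    {"dx": 0.001, "dy": -0.002, "dz": 0.243, "yaw": 0, "claw": -0.3},
    {"dx": 0.001, "dy": -0.002, "dz": 0.243, "yaw": 0, "claw": 1},
    {"dx": 0.001, "dy": -0.002, "dz": 0.243, "yaw": 0, "claw": 1},
    {"dx": 0.001, "dy": -0.002, "dz": 0.243, "yaw": 0, "claw": 1},
    {"dx": 0.001, "dy": -0.002, "dz": 0.243, "yaw": 0, "claw": 1},
    {"dx": 0.001, "dy": -0.002, "dz": 0.243, "yaw": 0, "claw": 1},
    {"dx": 0.001, "dy": -0.002, "dz": 0.243, "yaw": 0, "claw": 1}
  ]
}}

```text
time: 5.05
tool_pos: [0.523, -0.383, 0.0613]
tool_rot: [0.002, 0.28, 0.96, -0.0]
contact_force: [0.7, 2.8, 6.2]
gripper_width: 0.163
grasp_force: 60.6
```

Call:
{"fn": "send_rows", "kwargs": {
  "increments": [
    {"dx": 0, "dy": 0, "dz": 0, "yaw": -0.1, "claw": 1},
    {"dx": 0, "dy": 0, "dz": 0, "yaw": -0.2, "claw": 1},
    {"dx": 0, "dy": 0, "dz": 0, "yaw": -0.3, "claw": 1},
    {"dx": 0, "dy": 0, "dz": 0, "yaw": -0.4, "claw": 1},
    {"dx": 0, "dy": 0, "dz": 0, "yaw": -0.5, "claw": 1},
    {"dx": 0, "dy": 0, "dz": 0, "yaw": -0.6, "claw": 1},
    {"dx": 0, "dy": 0, "dz": 0, "yaw": -0.7, "claw": 1},
    {"dx": 0, "dy": 0, "dz": 0, "yaw": -0.8, "claw": 1},
    {"dx": 0, "dy": 0, "dz": 0, "yaw": -0.825, "claw": 1},
    {"dx": 0, "dy": 0, "dz": 0, "yaw": -0.825, "claw": 1},
    {"dx": 0, "dy": 0, "dz": 0, "yaw": -0.825, "claw": 1}
  ]
}}

```text
time: 6.42
tool_pos: [0.5231, -0.3845, 0.0613]
tool_rot: [0.001, -0.327, 0.945, -0.003]
contact_force: [1.9, -2.6, 6.5]
gripper_width: 0.16
grasp_force: 60.7
```

```bash
python3 - <<'E'
from h import *
s=manip.state();M=rot(s["tool_rot"]);print(s["tool_pos"],np.arctan2(M[1,1],M[0,1]),s["joint_pos"],s["ft_torque"],s["contact_force"])
E
```

```text
[ 0.5231 -0.3845  0.0613] 2.2374966538027334 [-0.7484  0.2588  1.6814  0.      1.1956 -2.9859] [-0.3541 -0.4399 -0.5616] [ 1.9061 -2.5809  6.484 ]
```

Call:
{"fn": "send_rows", "kwargs": {
  "increments": [
    {"dx": 0, "dy": 0, "dz": 0, "yaw": 0.01, "claw": -0.3},
    {"dx": 0, "dy": 0, "dz": 0, "yaw": 0.01, "claw": -0.3},
    {"dx": 0, "dy": 0, "dz": 0, "yaw": 0.01, "claw": -0.3},
    {"dx": 0, "dy": 0, "dz": -0.05, "yaw": 0.01, "claw": -0.3},
    {"dx": 0, "dy": 0, "dz": -0.15, "yaw": 0.01, "claw": -0.3},
    {"dx": 0, "dy": 0, "dz": -0.28, "yaw": 0.01, "claw": -1},
    {"dx": 0, "dy": 0, "dz": -0.28, "yaw": 0.01, "claw": -1}
  ]
}}

```text
time: 7.3
tool_pos: [0.524, -0.3849, 0.2064]
tool_rot: [0.003, -0.321, 0.947, -0.005]
contact_force: [-0.2, -0.9, 0.2]
gripper_width: 0.996
grasp_force: 0.0
```

```bash
cat >> h.py <<'E'
def blobs(im):
    "green boards in the top view: list of (xy, heading) in world"
    hsv=cv2.cvtColor(im,cv2.COLOR_BGR2HSV);m=cv2.inRange(hsv,(55,80,40),(85,255,255))
    m=cv2.morphologyEx(m,cv2.MORPH_CLOSE,np.ones((5,5)))
    n,l,st,c=cv2.connectedComponentsWithStats(m);out=[]
    for i in range(1,n):
        if st[i,4]>60: out.append((plane("top",c[i],.01)[0][:2],st[i,4],c[i]))
    return out
E
python3 - <<'E'
from h import *
for b in blobs(cv2.imread("pics/top0.png")): print(b)
s,im=snap("top","top1.png");print(s["tool_pos"])
for b in blobs(im): print(b)
print(rel([.4728,.1547,.12],s,1.894),rel([.4728,.1547,.004],s,1.894))
s,im=snap("wrist","w4.png");np.save("w4.npy",s,allow_pickle=True)
cv2.imwrite("pics/kn.png",cv2.resize(np.hstack([im[150:330,200:440]]),None,fx=2,fy=2))
E
```

```text
(array([ 0.6513, -0.1928]), np.int32(129), array([395.8915, 200.3643]))
(array([ 0.6433, -0.0121]), np.int32(137), array([331.9562, 203.2336]))
(array([ 0.6481, -0.1028]), np.int32(135), array([364.0593, 201.5259]))
(array([0.6184, 0.14  ]), np.int32(114), array([277.8421, 211.886 ]))
(array([0.4926, 0.1532]), np.int32(131), array([272.4046, 255.8855]))
(array([0.4639, 0.269 ]), np.int32(87), array([230.0345, 266.3103]))
(array([0.2498, 0.2577]), np.int32(339), array([231.6696, 345.5723]))
[ 0.524  -0.3849  0.2064]
(array([ 0.6512, -0.1926]), np.int32(130), array([395.8308, 200.3923]))
(array([ 0.6435, -0.0123]), np.int32(139), array([332.0144, 203.1727]))
(array([ 0.6478, -0.1035]), np.int32(129), array([364.3178, 201.6357]))
(array([0.6169, 0.1399]), np.int32(105), array([277.8667, 212.419 ]))
(array([0.4897, 0.1539]), np.int32(125), array([272.16 , 256.952]))
(array([0.4636, 0.2698]), np.int32(74), array([229.7703, 266.4189]))
[-0.5749  0.9209  0.163   0.2205] [-0.5745  0.9237  0.395   0.2205]
```

View pics/kn.png

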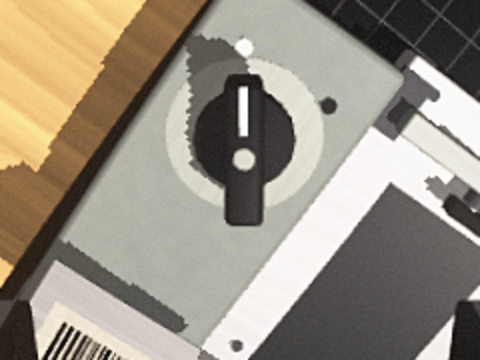

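The knob's mark is at the white dot, so the clamp is released. On to mouse A.

Call:
{"fn": "send_rows", "kwargs": {
  "increments": [
    {"dx": -0.575, "dy": 0.921, "dz": 0.1, "yaw": 0.22, "claw": -1},
    {"dx": -0.575, "dy": 0.921, "dz": 0.1, "yaw": 0.22, "claw": -1},
    {"dx": -0.575, "dy": 0.921, "dz": 0.1, "yaw": 0.22, "claw": -1},
    {"dx": -0.575, "dy": 0.921, "dz": 0.1, "yaw": 0.22, "claw": -1},
    {"dx": -0.575, "dy": 0.921, "dz": 0.1, "yaw": 0.22, "claw": -1},
    {"dx": -0.575, "dy": 0.921, "dz": 0.1, "yaw": 0.22, "claw": -1},
    {"dx": -0.575, "dy": 0.921, "dz": 0.1, "yaw": 0.22, "claw": -1},
    {"dx": -0.575, "dy": 0.921, "dz": 0.1, "yaw": 0.22, "claw": -1},
    {"dx": -0.575, "dy": 0.921, "dz": 0.1, "yaw": 0.22, "claw": -1},
    {"dx": -0.575, "dy": 0.921, "dz": 0.1, "yaw": 0.22, "claw": -1},
    {"dx": -0.575, "dy": 0.921, "dz": 0.1, "yaw": 0.22, "claw": -1},
    {"dx": -0.575, "dy": 0.921, "dz": 0.1, "yaw": 0.22, "claw": -1}
  ]
}}

```text
time: 8.9
tool_pos: [0.4696, 0.1566, 0.1481]
tool_rot: [-0.001, -0.16, 0.987, -0.0]
contact_force: [-0.0, 0.0, 0.1]
gripper_width: 1.001
grasp_force: 0.0
```

```bash
cat >> h.py <<'E'
def board(st,im,near):
    "minimum rectangle of green board seen by the wrist camera nearest world xy near: pixel box, world corners at z=.01"
    hsv=cv2.cvtColor(im,cv2.COLOR_BGR2HSV);m=cv2.inRange(hsv,(60,80,40),(88,255,255))
    m=cv2.morphologyEx(m,cv2.MORPH_CLOSE,np.ones((9,9)))
    n,l,s,c=cv2.connectedComponentsWithStats(m)
    i=min((i for i in range(1,n) if s[i,4]>400),key=lambda i:np.hypot(*(plane("wrist",c[i],.01,st)[0][:2]-near)))
    yx=np.argwhere(l==i);W=plane("wrist",yx[:,::-1],.01,st)[:,:2]
    box=cv2.boxPoints(cv2.minAreaRect((W*1000).astype(np.float32)))/1000
    return W.mean(0),box,len(yx)
def pose(st,im,near,h0):
    c,b,n=board(st,im,near);e=[(b[1]-b[0]),(b[2]-b[1])]
    best=max((v*s for v in e for s in(1,-1)),key=lambda v:v@[np.cos(h0),np.sin(h0)]/np.linalg.norm(v))
    h=np.arctan2(best[1],best[0]);u=np.array([np.cos(h),np.sin(h)]);p=np.array([-u[1],u[0]])
    return h,c,(b@u).max(),(b@u).min(),(b@p).max(),(b@p).min(),u,p,n
E
python3 - <<'E'
from h import *
s,im=snap("wrist","w5.png");np.save("w5.npy",s,allow_pickle=True)
print(s["tool_pos"])
h,c,f,b,l,r,u,p,n=pose(s,im,[.49,.154],.32)
print("h",h,"len",f-b,"wid",l-r,"n",n,"front-centre(0.4614,.1509):",f-u@[.4614,.1509],"lat",(l+r)/2-p@[.4614,.1509])
cv2.imwrite("pics/w5c.png",im[60:420,100:540])
E
```

```text
[0.4696 0.1566 0.1481]
h 0.38955986 len 0.062392324 wid 0.04665102 n 2457 front-centre(0.4614,.1509): 0.052684244948625614 lat -0.006189697223901752
```

View pics/w5c.png

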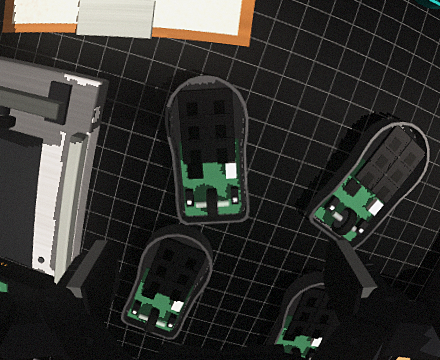

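The mouse stands almost upright in view, tail at (306,136) and nose middle at (314,280). Computing its pose from these points and calibrating the board offsets.

```bash
python3 - <<'E'
from h import *
s=np.load("w5.npy",allow_pickle=True).item();im=cv2.imread("pics/w5.png")
a=plane("wrist",(314.5,280),.015,s)[0];b=plane("wrist",(306,136),.02,s)[0]
d=(a-b)[:2];hh=np.arctan2(d[1],d[0]);o=(a+b)[:2]/2;print("rim",o,hh,np.hypot(*d))
# gray rim flat sides: intensity profile along rows y=250..255
g=cv2.cvtColor(im,cv2.COLOR_BGR2GRAY)
for y in (225,240,255): print(y,g[y,262:365])
h,c,f,b,l,r,u,p,n=pose(s,im,[.49,.154],.32)
print("h",h,"front",f-u@o,"lat",(l+r)/2-p@o,"cen",(c-o)@u,(c-o)@p)
E
```

```text
rim [0.4614 0.1462] 0.3710281566868017 0.11444983009358839
225 [ 33  21  11  20   9  17  10  14  11   1  58  83  85  56  40  26  21  38
  45 114 112 115 118 125  86  43   4  12   9  16   9   9  13  16  12   9
  11  15   7  14  36 126 118 118 112 117 114 111 116 114 116 115 114 110
 118 118 120 119 126 114  47  50  27 158 254 250 248 244 244 243 242 245
 251 237  96  42  54  44  33  60  90  21  95 110  64  24   4  59  56  23
  22  26  26  23  19  17  13  26  21  14  27  17  18]
240 [ 22  13  21  20  13  21  33   9   8  15   5   0  74  89  73  47  33  26
  35  41  71 120 111 115 114 112 112 119 112 110 121 120 116 121 116 115
 117 113 120 121 119 114 116 109 114 114 112 114 116 116 112 115 112 117
 118 114 113 112 113 108 117 112 111 111 107 103 108 108 107 109 104 109
 113 116 113 123  82  44  37  31  52  98  51 106 117  49  16  20  18  19
  21  21  22  18  23  16  25  16  21  20  20  21  17]
255 [ 44  65  35  14  13  11  12  14  14   1   2  11   8  68  86  74  55  37
  25  37  34  43  47  33  25  34  24  30  25  21  23  14  50  53  49  57
  54  47  51  53  51  49  50  60  35  26  14  18  24  22  22  27  21  18
  33  30  74  95  92  95 124 119 116 126  66  49  50  48  49  31  28  21
  21  27  26  21  78 113  98  38  37  40  33  19  91  89  58  30  42  64
  63  64  35  63  63  35  24  20  16  16  24  40  72]
h 0.38955986 front 0.054424120851491675 lat -0.001829848730870387 cen 0.03105669326089943 -0.0015399555456301287
```

```bash
python3 - <<'E'
from h import *
s=manip.state();print(rel([.4725,.1507,.004],s,1.956))
E
```

```text
[-0.0017 -0.0128  0.2889 -0.0423]
```

Call:
{"fn": "send_rows", "kwargs": {
  "increments": [
    {"dx": -0.002, "dy": -0.013, "dz": 0.1, "yaw": -0.042, "claw": -1},
    {"dx": -0.002, "dy": -0.013, "dz": 0.2, "yaw": -0.042, "claw": -1},
    {"dx": -0.002, "dy": -0.013, "dz": 0.26, "yaw": -0.042, "claw": -1},
    {"dx": -0.002, "dy": -0.013, "dz": 0.289, "yaw": -0.042, "claw": -1},
    {"dx": -0.002, "dy": -0.013, "dz": 0.289, "yaw": -0.042, "claw": -1},
    {"dx": -0.002, "dy": -0.013, "dz": 0.289, "yaw": -0.042, "claw": 1},
    {"dx": -0.002, "dy": -0.013, "dz": 0.289, "yaw": -0.042, "claw": 1},
    {"dx": -0.002, "dy": -0.013, "dz": 0.289, "yaw": -0.042, "claw": 1},
    {"dx": -0.002, "dy": -0.013, "dz": 0.289, "yaw": -0.042, "claw": 1},
    {"dx": -0.002, "dy": -0.013, "dz": 0.289, "yaw": -0.042, "claw": 1},
    {"dx": -0.002, "dy": -0.013, "dz": 0.289, "yaw": -0.042, "claw": 1},
    {"dx": -0.002, "dy": -0.013, "dz": 0.23, "yaw": -0.042, "claw": 1},
    {"dx": -0.002, "dy": -0.013, "dz": 0.12, "yaw": -0.042, "claw": 1},
    {"dx": -0.002, "dy": -0.013, "dz": 0, "yaw": -0.042, "claw": 1}
  ]
}}

```text
time: 10.7
tool_pos: [0.4717, 0.1518, 0.1497]
tool_rot: [-0.001, -0.192, 0.981, 0.0]
contact_force: [1.0, 0.4, -0.5]
gripper_width: 0.633
grasp_force: 63.7
```

```bash
python3 - <<'E'
from h import *
s,im=snap("wrist","w6.png");np.save("w6.npy",s,allow_pickle=True);M=rot(s["tool_rot"])
print(s["tool_pos"],np.arctan2(M[1,1],M[0,1]),s["gripper_width"],s["grasp_force"],s["contact_force"])
g=cv2.cvtColor(im,cv2.COLOR_BGR2HSV)
m=cv2.inRange(g,(60,80,40),(88,255,255));n,l,st,c=cv2.connectedComponentsWithStats(m)
for i in range(1,n):
    if st[i,4]>150: print(st[i],c[i])
S=lambda q,z:rel([*q,z],s,.044+np.pi/2)
# place4, 4 mm short, grasp 12 ahead
u=np.array([np.cos(.044),np.sin(.044)])
p4=np.array([.5622,-.2765])+u*(.012-.004);print(p4,S(p4,.16),S(p4,.036))
E
```

```text
[0.4717 0.1518 0.1497] 1.9576589918680412 0.6332089661245425 63.73651385307312 [ 1.0276  0.3745 -0.5483]
[ 480    0  102   85 2877] [540.5245  40.4192]
[433 227  51  63 939] [456.7646 264.6848]
[ 265  262  113  121 4865] [320.7729 337.4409]
[416 263  20  28 225] [425.5422 279.6089]
[  0 278  30  35 434] [ 15.318  296.6843]
[ 61 311  44  40 694] [ 82.6383 331.4539]
[ 0.5702 -0.2761] [ 0.1405 -0.867  -0.0208  0.2286] [ 0.1401 -0.8672  0.2272  0.2286]
```

```bash
python3 - <<'E'
from h import *
s=np.load("w6.npy",allow_pickle=True).item();im=cv2.imread("pics/w6.png")
z=s["tool_pos"][2]-.004+.01
hsv=cv2.cvtColor(im,cv2.COLOR_BGR2HSV);m=cv2.inRange(hsv,(60,80,40),(88,255,255));m[:, :240]=0;m[:,400:]=0
yx=np.argwhere(cv2.morphologyEx(m,cv2.MORPH_CLOSE,np.ones((9,9))));W=plane("wrist",yx[:,::-1],z,s)
t=(W-s["tool_pos"])@rot(s["tool_rot"]);print("held board tool x",t[:,0].min(),t[:,0].max(),t[:,0].mean(),"y",t[:,1].min(),t[:,1].max())
E
```

```text
held board tool x -0.05157705744246316 0.023559168665949863 -0.012935400371858096 y -0.032555760254386584 0.031807140878911594
```

Call:
{"fn": "send_rows", "kwargs": {
  "increments": [
    {"dx": 0.14, "dy": -0.867, "dz": -0.02, "yaw": 0.229, "claw": 1},
    {"dx": 0.14, "dy": -0.867, "dz": -0.02, "yaw": 0.229, "claw": 1},
    {"dx": 0.14, "dy": -0.867, "dz": -0.02, "yaw": 0.229, "claw": 1},
    {"dx": 0.14, "dy": -0.867, "dz": -0.02, "yaw": 0.229, "claw": 1},
    {"dx": 0.14, "dy": -0.867, "dz": -0.02, "yaw": 0.229, "claw": 1},
    {"dx": 0.14, "dy": -0.867, "dz": -0.02, "yaw": 0.229, "claw": 1},
    {"dx": 0.14, "dy": -0.867, "dz": -0.02, "yaw": 0.229, "claw": 1},
    {"dx": 0.14, "dy": -0.867, "dz": -0.02, "yaw": 0.229, "claw": 1},
    {"dx": 0.14, "dy": -0.867, "dz": -0.02, "yaw": 0.229, "claw": 1},
    {"dx": 0.14, "dy": -0.867, "dz": -0.02, "yaw": 0.229, "claw": 1}
  ]
}}

```text
time: 12.0
tool_pos: [0.5712, -0.2745, 0.1586]
tool_rot: [-0.0, -0.022, 1.0, 0.0]
contact_force: [-0.6, 0.4, -2.0]
gripper_width: 0.631
grasp_force: 64.0
```

```bash
python3 - <<'E'
from h import *
s,im=snap("wrist","w7.png");M=rot(s["tool_rot"]);print(s["time"],s["tool_pos"],np.arctan2(M[1,1],M[0,1]))
np.save("w7.npy",s,allow_pickle=True)
print(rel([.5702,-.2761,.036],s,.044+np.pi/2))
g=cv2.cvtColor(im,cv2.COLOR_BGR2GRAY)
print(proj("wrist",[[.5622+.059,-.2765+.0026+.04,.03],[.5622+.059,-.2765+.0026-.04,.03]],s))
E
```

```text
12.0 [ 0.5712 -0.2745  0.1586] 1.6154652040387745
[ 0.002  -0.0032  0.2452  0.0004]
[[367.5646 288.5302]
 [268.6292 284.4172]]
```

View pics/w7.png

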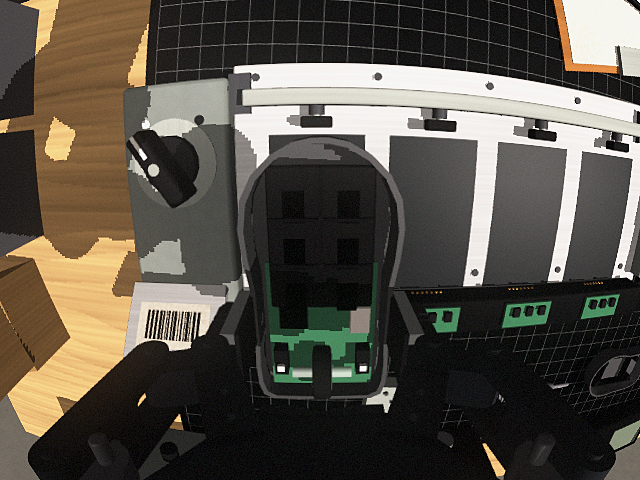

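The held mouse is square in the tool: tail at (320,137), nose at (322,398). The label centre is at (175,325), and the place 4 pusher is at (316,112).

```bash
python3 - <<'E'
from h import *
s=np.load("w7.npy",allow_pickle=True).item();z=s["tool_pos"][2]-.004
for uv,dz in [((320,137),.02),((322,398),.015),((245,200),.02),((405,200),.02)]:
    w=plane("wrist",uv,z+dz,s);print(uv,((w-s["tool_pos"])@rot(s["tool_rot"]))[0])
print("label",plane("wrist",[(175,325),(148,303),(213,311),(205,345),(143,340)],.085,s))
print("pushers",plane("wrist",[(316,124),(440,130),(541,137)],.04,s),"knob",plane("wrist",(153,170),.081,s))
E
```

```text
(320, 137) [ 0.0726  0.0002 -0.016 ]
(322, 398) [-0.0424  0.0011 -0.011 ]
(245, 200) [ 0.051  -0.0261 -0.016 ]
(405, 200) [ 0.0511  0.0302 -0.016 ]
label [[ 0.6324 -0.3753  0.085 ]
 [ 0.6165 -0.3945  0.085 ]
 [ 0.618  -0.3453  0.085 ]
 [ 0.6471 -0.354   0.085 ]
 [ 0.6493 -0.4046  0.085 ]]
pushers [[ 0.4944 -0.2808  0.04  ]
 [ 0.492  -0.1921  0.04  ]
 [ 0.4863 -0.1051  0.04  ]] knob [[ 0.5235 -0.383   0.081 ]]
```

Call:
{"fn": "send_rows", "kwargs": {
  "increments": [
    {"dx": -0.003, "dy": -0.003, "dz": 0.1, "yaw": 0, "claw": 1},
    {"dx": -0.003, "dy": -0.003, "dz": 0.19, "yaw": 0, "claw": 1},
    {"dx": -0.003, "dy": -0.003, "dz": 0.225, "yaw": 0, "claw": 1},
    {"dx": -0.003, "dy": -0.003, "dz": 0.24, "yaw": 0, "claw": 1},
    {"dx": -0.003, "dy": -0.003, "dz": 0.246, "yaw": 0, "claw": 1},
    {"dx": -0.003, "dy": -0.003, "dz": 0.246, "yaw": 0, "claw": 1},
    {"dx": -0.003, "dy": -0.003, "dz": 0.246, "yaw": 0, "claw": 1}
  ]
}}

```text
time: 12.92
tool_pos: [0.5738, -0.278, 0.0373]
tool_rot: [0.001, -0.022, 1.0, -0.001]
contact_force: [-0.3, 0.2, 0.0]
gripper_width: 0.636
grasp_force: 64.0
```

Call:
{"fn": "send_rows", "kwargs": {
  "increments": [
    {"dx": 0, "dy": 0.002, "dz": 0.005, "yaw": 0, "claw": 1},
    {"dx": 0, "dy": 0.002, "dz": 0.006, "yaw": 0, "claw": 1},
    {"dx": 0, "dy": 0.002, "dz": 0.006, "yaw": 0, "claw": -0.5},
    {"dx": 0, "dy": 0.002, "dz": 0.006, "yaw": 0, "claw": -0.5},
    {"dx": 0, "dy": 0.002, "dz": 0.006, "yaw": 0, "claw": -0.5},
    {"dx": 0, "dy": 0.002, "dz": -0.02, "yaw": 0, "claw": -0.5},
    {"dx": 0, "dy": 0.002, "dz": -0.1, "yaw": 0, "claw": -0.5},
    {"dx": 0, "dy": 0.002, "dz": -0.2, "yaw": 0, "claw": -0.5},
    {"dx": 0, "dy": 0.002, "dz": -0.28, "yaw": 0, "claw": -0.5}
  ]
}}

```text
time: 14.05
tool_pos: [0.5734, -0.2767, 0.1791]
tool_rot: [0.001, -0.022, 1.0, -0.001]
contact_force: [0.7, -0.4, -0.4]
gripper_width: 0.756
grasp_force: 0.0
```

```bash
cat >> h.py <<'E'
def placed(st,im,near):
    "board on the bed: front x and lateral in fixture axes"
    c,b,n=board(st,im,near)
    return c,n
u44=np.array([np.cos(.044),np.sin(.044)])
E
python3 - <<'E'
from h import *
s,im=snap("wrist","w8.png");np.save("w8.npy",s,allow_pickle=True);M=rot(s["tool_rot"]);print(s["time"],s["tool_pos"],np.arctan2(M[1,1],M[0,1]),s["contact_force"])
hsv=cv2.cvtColor(im,cv2.COLOR_BGR2HSV);m=cv2.inRange(hsv,(60,80,40),(88,255,255))
n,l,st,c=cv2.connectedComponentsWithStats(cv2.morphologyEx(m,cv2.MORPH_CLOSE,np.ones((7,7))))
p=np.array([-u44[1],u44[0]])
for i in range(1,n):
    if st[i,4]>400:
        yx=np.argwhere(l==i);W=plane("wrist",yx[:,::-1],.04,s)[:,:2]-[.5622,-.2765];print(st[i],(W@u44).min(),(W@u44).max(),(W@p).min(),(W@p).max(),W.mean(0))
s2,t=snap("top","top2.png")
for b in blobs(t): print(b)
# next mouse C
print(rel([.6069,.1398,.15],s,1.57),rel([.4593,.27,.15],s,1.34))
E
```

```text
14.05 [ 0.5734 -0.2767  0.1791] 1.6140927795435651 [ 0.7048 -0.4279 -0.3581]
[ 291  195   59   76 1972] -0.010996196103050564 0.051423625838946954 -0.023998720399827807 0.022412713205350654 [ 0.0266 -0.0002]
[572 283  38  24 687] 0.07326575765615169 0.09800179867964424 0.256463895515716 0.3068616287762234 [0.0731 0.2842]
[ 495  288   49   26 1003] 0.07331303487725783 0.09809877153286388 0.16224089188159985 0.21251028069988517 [0.0773 0.1902]
[418 292  38  25 494] 0.07332937566029947 0.09805986753027256 0.08317384860774356 0.11830051106790906 [0.0784 0.1088]
[ 292  294   59   26 1251] 0.0734203484174006 0.09798457702597592 -0.025638868056071892 0.02427376464031443 [0.0863 0.0031]
(array([ 0.6512, -0.1929]), np.int32(130), array([395.9231, 200.3923]))
(array([ 0.6434, -0.0121]), np.int32(138), array([331.9638, 203.2029]))
(array([ 0.6478, -0.1032]), np.int32(132), array([364.2045, 201.6136]))
(array([0.6173, 0.1394]), np.int32(112), array([278.0625, 212.2768]))
(array([0.4631, 0.2684]), np.int32(61), array([230.2623, 266.5738]))
[-0.1028  0.8295  0.0572  0.0294] [0.1808 1.1024 0.0561 0.1827]
```

Place 4 reads about 3 mm short and centred. Next is mouse C.

Call:
{"fn": "send_rows", "kwargs": {
  "increments": [
    {"dx": -0.1, "dy": 0.83, "dz": 0, "yaw": 0.029, "claw": -1},
    {"dx": -0.1, "dy": 0.83, "dz": 0, "yaw": 0.029, "claw": -1},
    {"dx": -0.1, "dy": 0.83, "dz": 0, "yaw": 0.029, "claw": -1},
    {"dx": -0.1, "dy": 0.83, "dz": 0, "yaw": 0.029, "claw": -1},
    {"dx": -0.1, "dy": 0.83, "dz": 0, "yaw": 0.029, "claw": -1},
    {"dx": -0.1, "dy": 0.83, "dz": 0.057, "yaw": 0.029, "claw": -1},
    {"dx": -0.1, "dy": 0.83, "dz": 0.057, "yaw": 0.029, "claw": -1},
    {"dx": -0.1, "dy": 0.83, "dz": 0.057, "yaw": 0.029, "claw": -1},
    {"dx": -0.1, "dy": 0.83, "dz": 0.057, "yaw": 0.029, "claw": -1}
  ]
}}

```text
time: 15.28
tool_pos: [0.6048, 0.14, 0.1473]
tool_rot: [-0.0, 0.0, 1.0, -0.0]
contact_force: [-0.4, -0.6, -0.1]
gripper_width: 1.001
grasp_force: 0.0
```

```bash
cat >> h.py <<'E'
def mouse(st,im,near,h0,ahead=.013):
    "origin, heading, grasp TCP rows"
    h,c,f,b,l,r,u,p,n=pose(st,im,np.array(near),h0)
    o=u*(f-.0544)+p*((l+r)/2+.0018);oc=c-u*.031+p*.0015
    g=o+u*ahead
    print("origin",o,"by centroid",oc,"h",round(float(h),3),"len",f-b,"wid",l-r,"n",n)
    print("rows",rel([*g,.004],st,h+np.pi/2));return o,h
E
cat > look.py <<'E'
import sys
from h import *
f,x,y,h=sys.argv[1],*map(float,sys.argv[2:5])
s,im=snap("wrist",f+".png");np.save(f+".npy",s,allow_pickle=True);print(s["time"],s["tool_pos"]);mouse(s,im,[x,y],h)
E
python3 look.py w9 .618 .14 -.06
```

```text
15.275 [0.6048 0.14   0.1473]
origin [0.591 0.148] by centroid [0.591  0.1471] h -0.087 len 0.062239468 wid 0.046311736 n 2462
rows [0.0018 0.0139 0.2865 0.058 ]
```

Call:
{"fn": "send_rows", "kwargs": {
  "increments": [
    {"dx": 0.002, "dy": 0.014, "dz": 0.1, "yaw": 0.058, "claw": -1},
    {"dx": 0.002, "dy": 0.014, "dz": 0.2, "yaw": 0.058, "claw": -1},
    {"dx": 0.002, "dy": 0.014, "dz": 0.26, "yaw": 0.058, "claw": -1},
    {"dx": 0.002, "dy": 0.014, "dz": 0.287, "yaw": 0.058, "claw": -1},
    {"dx": 0.002, "dy": 0.014, "dz": 0.287, "yaw": 0.058, "claw": -1},
    {"dx": 0.002, "dy": 0.014, "dz": 0.287, "yaw": 0.058, "claw": 1},
    {"dx": 0.002, "dy": 0.014, "dz": 0.287, "yaw": 0.058, "claw": 1},
    {"dx": 0.002, "dy": 0.014, "dz": 0.287, "yaw": 0.058, "claw": 1},
    {"dx": 0.002, "dy": 0.014, "dz": 0.287, "yaw": 0.058, "claw": 1},
    {"dx": 0.002, "dy": 0.014, "dz": 0.287, "yaw": 0.058, "claw": 1},
    {"dx": 0.002, "dy": 0.014, "dz": 0.287, "yaw": 0.058, "claw": 1},
    {"dx": 0.002, "dy": 0.014, "dz": 0.23, "yaw": 0.058, "claw": 1},
    {"dx": 0.002, "dy": 0.014, "dz": 0.12, "yaw": 0.058, "claw": 1},
    {"dx": 0.002, "dy": 0.014, "dz": 0, "yaw": 0.058, "claw": 1}
  ]
}}

```text
time: 17.08
tool_pos: [0.6028, 0.1473, 0.1478]
tool_rot: [-0.001, 0.044, 0.999, -0.0]
contact_force: [1.7, 0.2, -1.4]
gripper_width: 0.636
grasp_force: 64.6
```

```bash
cat > held.py <<'E'
import sys
from h import *
f,k=sys.argv[1],int(sys.argv[2])
s,im=snap("wrist",f+".png");np.save(f+".npy",s,allow_pickle=True);M=rot(s["tool_rot"])
print(s["time"],s["tool_pos"],np.arctan2(M[1,1],M[0,1]),s["gripper_width"],s["grasp_force"],s["contact_force"])
def front(s,im):
    z=s["tool_pos"][2]+.006
    hsv=cv2.cvtColor(im,cv2.COLOR_BGR2HSV);m=cv2.inRange(hsv,(60,80,40),(88,255,255));m[:,:250]=0;m[:,390:]=0
    m=cv2.morphologyEx(m,cv2.MORPH_CLOSE,np.ones((7,7)));n,l,st,c=cv2.connectedComponentsWithStats(m)
    i=1+np.argmax(st[1:,4]);yx=np.argwhere(l==i);t=(plane("wrist",yx[:,::-1],z,s)-s["tool_pos"])@M
    return t[:,0].min(),t[:,0].max(),t[:,1].min(),t[:,1].max()
print("held board, tool",front(s,im))
if k:
    P=np.array([.5564,-.1446])+(.132-.088*(k-1))*np.array([-u44[1],u44[0]])
    a=float(sys.argv[3]) # TCP ahead of mouse origin
    g=P+u44*(a-.004);print("target",g,"rows",rel([*g,.16],s,.044+np.pi/2),rel([*g,.035],s,.044+np.pi/2))
E
python3 held.py w10 3 .0145
python3 - <<'E'
from h import *
s=np.load("w7.npy",allow_pickle=True).item();im=cv2.imread("pics/w7.png");M=rot(s["tool_rot"])
z=s["tool_pos"][2]+.006
hsv=cv2.cvtColor(im,cv2.COLOR_BGR2HSV);m=cv2.inRange(hsv,(60,80,40),(88,255,255));m[:,:250]=0;m[:,390:]=0
m=cv2.morphologyEx(m,cv2.MORPH_CLOSE,np.ones((7,7)));n,l,st,c=cv2.connectedComponentsWithStats(m)
i=1+np.argmax(st[1:,4]);yx=np.argwhere(l==i);t=(plane("wrist",yx[:,::-1],z,s)-s["tool_pos"])@M
print(t[:,0].min(),t[:,0].max(),t[:,1].min(),t[:,1].max())
E
```

```text
17.075 [0.6028 0.1473 0.1478] 1.4836480350287744 0.6362051232040521 64.58041906356812 [ 1.7343  0.1821 -1.4499]
held board, tool (np.float64(-0.03739466404404541), np.float64(0.024341887234351614), np.float64(-0.022033717737720365), np.float64(0.02327080489412783))
target [ 0.5688 -0.1881] rows [ 0.0094 -0.6742 -0.0242 -0.0874] [ 0.0088 -0.6741  0.2258 -0.0874]
-0.03697733758213138 0.023929108095088157 -0.0219552096723635 0.02345998456180747
```

Call:
{"fn": "send_rows", "kwargs": {
  "increments": [
    {"dx": 0.009, "dy": -0.674, "dz": -0.02, "yaw": -0.087, "claw": 1},
    {"dx": 0.009, "dy": -0.674, "dz": -0.02, "yaw": -0.087, "claw": 1},
    {"dx": 0.009, "dy": -0.674, "dz": -0.02, "yaw": -0.087, "claw": 1},
    {"dx": 0.009, "dy": -0.674, "dz": -0.02, "yaw": -0.087, "claw": 1},
    {"dx": 0.009, "dy": -0.674, "dz": -0.02, "yaw": -0.087, "claw": 1},
    {"dx": 0.009, "dy": -0.674, "dz": -0.02, "yaw": -0.087, "claw": 1},
    {"dx": 0.009, "dy": -0.674, "dz": -0.02, "yaw": -0.087, "claw": 1},
    {"dx": 0.009, "dy": -0.674, "dz": 0.05, "yaw": -0.087, "claw": 1},
    {"dx": 0.009, "dy": -0.674, "dz": 0.12, "yaw": -0.087, "claw": 1},
    {"dx": 0.009, "dy": -0.674, "dz": 0.15, "yaw": -0.087, "claw": 1},
    {"dx": 0.009, "dy": -0.674, "dz": 0.15, "yaw": -0.087, "claw": 1},
    {"dx": 0.009, "dy": -0.674, "dz": 0.15, "yaw": -0.087, "claw": 1}
  ]
}}

```text
time: 18.62
tool_pos: [0.5712, -0.1881, 0.074]
tool_rot: [0.001, -0.022, 1.0, -0.001]
contact_force: [0.6, -0.1, -1.0]
gripper_width: 0.635
grasp_force: 64.6
```

```bash
python3 - <<'E'
from h import *
s=manip.state();M=rot(s["tool_rot"]);print(s["tool_pos"],np.arctan2(M[1,1],M[0,1]),rel([.5688,-.1881,.0342],s,.044+np.pi/2))
E
```

```text
[ 0.5712 -0.1881  0.074 ] 1.6145201441179708 [ 0.0051  0.0003  0.0797 -0.0002]
```

Call:
{"fn": "send_rows", "kwargs": {
  "increments": [
    {"dx": 0.005, "dy": 0, "dz": 0.04, "yaw": 0, "claw": 1},
    {"dx": 0.005, "dy": 0, "dz": 0.07, "yaw": 0, "claw": 1},
    {"dx": 0.005, "dy": 0, "dz": 0.08, "yaw": 0, "claw": 1},
    {"dx": 0.005, "dy": 0, "dz": 0.081, "yaw": 0, "claw": 1},
    {"dx": 0.005, "dy": 0, "dz": 0.081, "yaw": 0, "claw": 1},
    {"dx": 0.005, "dy": 0, "dz": 0.081, "yaw": 0, "claw": -0.5},
    {"dx": 0.005, "dy": 0, "dz": 0.081, "yaw": 0, "claw": -0.5},
    {"dx": 0.005, "dy": 0, "dz": 0.081, "yaw": 0, "claw": -0.5},
    {"dx": 0.005, "dy": 0, "dz": 0.05, "yaw": 0, "claw": -0.5},
    {"dx": 0.005, "dy": 0, "dz": -0.04, "yaw": 0, "claw": -0.5},
    {"dx": 0.005, "dy": 0, "dz": -0.14, "yaw": 0, "claw": -0.5},
    {"dx": 0.005, "dy": 0, "dz": -0.21, "yaw": 0, "claw": -0.5}
  ]
}}

```text
time: 20.12
tool_pos: [0.5685, -0.1886, 0.1814]
tool_rot: [0.002, -0.022, 1.0, -0.001]
contact_force: [-0.6, 0.8, 0.3]
gripper_width: 0.747
grasp_force: 0.0
```

```bash
cat > bed.py <<'E'
import sys
from h import *
s,im=snap("wrist",sys.argv[1]+".png");np.save(sys.argv[1]+".npy",s,allow_pickle=True);print(s["time"],s["tool_pos"],s["contact_force"])
hsv=cv2.cvtColor(im,cv2.COLOR_BGR2HSV);m=cv2.inRange(hsv,(60,80,40),(88,255,255))
n,l,st,c=cv2.connectedComponentsWithStats(cv2.morphologyEx(m,cv2.MORPH_CLOSE,np.ones((7,7))))
p=np.array([-u44[1],u44[0]])
for i in range(1,n):
    if st[i,4]>400:
        yx=np.argwhere(l==i);W=plane("wrist",yx[:,::-1],.04,s)[:,:2]-[.5564,-.1446];a,b=W@u44,W@p
        k=4-round((b.mean()+.132)/.088)
        if a.max()<.07 and 1<=k<=4:
            box=cv2.minAreaRect((W*1000).astype(np.float32))
            print("place",k,"short",.0544-a.max(),"y off",(b.min()+b.max())/2-(.132-.088*(k-1))+.001,"angle",box[2])
s2,t=snap("top",sys.argv[1]+"t.png")
for b in blobs(t):
    if b[0][1]>.05: print("mat",b)
for a in sys.argv[2:]:
    x,y,h=map(float,a.split(","));print(a,rel([x,y,.15],s,h+np.pi/2))
E
python3 bed.py w11 .611,.288,.064 .4593,.27,-.23
```

```text
20.125 [ 0.5685 -0.1886  0.1814] [-0.6141  0.8221  0.3251]
place 3 short 0.005481645639631667 y off 0.0015148109844580959 angle 2.549720048904419
place 4 short 0.0030163791430019224 y off 0.00035669531050275174 angle 3.3879101276397705
mat (array([0.4631, 0.2693]), np.int32(70), array([229.9429, 266.5714]))
mat (array([0.2345, 0.2016]), np.int32(64), array([252.6406, 351.3438]))
.611,.288,.064 [-0.1258  0.9487  0.0614 -0.0139]
.4593,.27,-.23 [0.1788 0.9258 0.0603 0.1821]
```

Call:
{"fn": "send_rows", "kwargs": {
  "increments": [
    {"dx": -0.126, "dy": 0.949, "dz": 0, "yaw": -0.014, "claw": -1},
    {"dx": -0.126, "dy": 0.949, "dz": 0, "yaw": -0.014, "claw": -1},
    {"dx": -0.126, "dy": 0.949, "dz": 0, "yaw": -0.014, "claw": -1},
    {"dx": -0.126, "dy": 0.949, "dz": 0, "yaw": -0.014, "claw": -1},
    {"dx": -0.126, "dy": 0.949, "dz": 0, "yaw": -0.014, "claw": -1},
    {"dx": -0.126, "dy": 0.949, "dz": 0.06, "yaw": -0.014, "claw": -1},
    {"dx": -0.126, "dy": 0.949, "dz": 0.06, "yaw": -0.014, "claw": -1},
    {"dx": -0.126, "dy": 0.949, "dz": 0.06, "yaw": -0.014, "claw": -1},
    {"dx": -0.126, "dy": 0.949, "dz": 0.06, "yaw": -0.014, "claw": -1},
    {"dx": -0.126, "dy": 0.949, "dz": 0.06, "yaw": -0.014, "claw": -1}
  ]
}}

```text
time: 21.48
tool_pos: [0.6097, 0.2881, 0.1467]
tool_rot: [-0.0, -0.032, 0.999, -0.0]
contact_force: [-0.5, -0.3, 0.5]
gripper_width: 0.998
grasp_force: 0.0
```

```bash
python3 look.py w12 .628 .288 .06
```

```text
21.475 [0.6097 0.2881 0.1467]
origin [0.6241 0.3016] by centroid [0.6245 0.3006] h 0.084 len 0.061993778 wid 0.046364218 n 2205
rows [-0.0568  0.0259  0.2854 -0.0133]
```

```bash
python3 - <<'E'
from h import *
print(plane("top",np.array([[113,88],[150,135],[165,118],[248,140]])/2.35+[150,130],0.0))
s=np.load("w12.npy",allow_pickle=True).item();im=cv2.imread("pics/w12.png")
# predicted finger footprint, +y side
P=[[.637+a,.303+b,.02] for a in(-.012,.012) for b in(.042,.06,-.042,-.06)];uv=proj("wrist",P,s);print(uv)
cv2.imwrite("pics/w12c.png",im[180:420,180:500])
E
```

```text
[[0.7542 0.3719 0.    ]
 [0.6939 0.3243 0.    ]
 [0.7156 0.3069 0.    ]
 [0.6873 0.2053 0.    ]]
[[392.0846 251.1416]
 [414.2067 252.4158]
 [283.8336 244.5391]
 [260.6708 243.0475]
 [388.22   279.3249]
 [409.8131 280.2973]
 [282.8908 273.2972]
 [260.3636 271.7321]]
```

View pics/w12c.png

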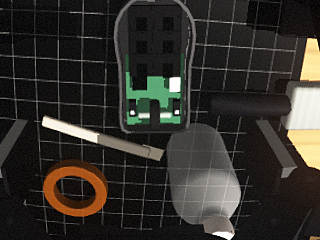

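Mouse D was knocked about 28 mm forward: its nose is now beside the bottle at crop (198,150), with the brush handle at (210–290, 95–113). I'll grip it by the tail, lift it a little, bring it back 45 mm, then re-grasp.

Call:
{"fn": "send_rows", "kwargs": {
  "increments": [
    {"dx": 0.012, "dy": 0.025, "dz": 0.1, "yaw": -0.013, "claw": -1},
    {"dx": 0.012, "dy": 0.025, "dz": 0.2, "yaw": -0.013, "claw": -1},
    {"dx": 0.012, "dy": 0.025, "dz": 0.26, "yaw": -0.013, "claw": -1},
    {"dx": 0.012, "dy": 0.025, "dz": 0.284, "yaw": -0.013, "claw": -1},
    {"dx": 0.012, "dy": 0.025, "dz": 0.284, "yaw": -0.013, "claw": -1},
    {"dx": 0.012, "dy": 0.025, "dz": 0.284, "yaw": -0.013, "claw": 1},
    {"dx": 0.012, "dy": 0.025, "dz": 0.284, "yaw": -0.013, "claw": 1},
    {"dx": 0.012, "dy": 0.025, "dz": 0.284, "yaw": -0.013, "claw": 1},
    {"dx": 0.012, "dy": 0.025, "dz": 0.284, "yaw": -0.013, "claw": 1},
    {"dx": 0.012, "dy": 0.025, "dz": 0.284, "yaw": -0.013, "claw": 1},
    {"dx": 0.025, "dy": 0.025, "dz": 0.278, "yaw": -0.013, "claw": 1},
    {"dx": 0.05, "dy": 0.025, "dz": 0.276, "yaw": -0.013, "claw": 1},
    {"dx": 0.08, "dy": 0.025, "dz": 0.276, "yaw": -0.013, "claw": 1},
    {"dx": 0.102, "dy": 0.025, "dz": 0.276, "yaw": -0.013, "claw": 1},
    {"dx": 0.102, "dy": 0.025, "dz": 0.283, "yaw": -0.013, "claw": 1},
    {"dx": 0.102, "dy": 0.025, "dz": 0.283, "yaw": -0.013, "claw": 1}
  ]
}}

```text
time: 23.52
tool_pos: [0.5562, 0.298, 0.0085]
tool_rot: [-0.003, -0.042, 0.999, -0.0]
contact_force: [-13.1, -4.5, 20.3]
gripper_width: 0.687
grasp_force: 66.2
```

Call:
{"fn": "send_rows", "kwargs": {
  "increments": [
    {"dx": 0, "dy": 0, "dz": -0.003, "yaw": 0, "claw": 1},
    {"dx": 0, "dy": 0, "dz": -0.003, "yaw": 0, "claw": -1},
    {"dx": 0, "dy": 0, "dz": -0.003, "yaw": 0, "claw": -1},
    {"dx": 0, "dy": 0, "dz": -0.003, "yaw": 0, "claw": -1},
    {"dx": 0, "dy": 0, "dz": -0.003, "yaw": 0, "claw": -1},
    {"dx": -0.03, "dy": 0, "dz": -0.08, "yaw": 0, "claw": -1},
    {"dx": -0.068, "dy": 0, "dz": -0.18, "yaw": 0, "claw": -1},
    {"dx": -0.068, "dy": 0, "dz": -0.28, "yaw": 0, "claw": -1},
    {"dx": -0.068, "dy": 0, "dz": -0.28, "yaw": 0, "claw": -1}
  ]
}}

```text
time: 24.65
tool_pos: [0.5958, 0.3019, 0.1525]
tool_rot: [0.005, -0.042, 0.999, 0.002]
contact_force: [0.0, -0.6, 0.1]
gripper_width: 0.997
grasp_force: 0.0
```

```bash
python3 look.py w13 .61 .300 .08
```

```text
24.65 [0.5958 0.3019 0.1525]
origin [0.5773 0.301 ] by centroid [0.5774 0.3005] h 0.048 len 0.06253934 wid 0.046201795 n 2426
rows [ 0.0143 -0.0006  0.2969  0.0234]
```

Call:
{"fn": "send_rows", "kwargs": {
  "increments": [
    {"dx": 0.014, "dy": -0.001, "dz": 0.1, "yaw": 0.023, "claw": -1},
    {"dx": 0.014, "dy": -0.001, "dz": 0.2, "yaw": 0.023, "claw": -1},
    {"dx": 0.014, "dy": -0.001, "dz": 0.27, "yaw": 0.023, "claw": -1},
    {"dx": 0.014, "dy": -0.001, "dz": 0.297, "yaw": 0.023, "claw": -1},
    {"dx": 0.014, "dy": -0.001, "dz": 0.297, "yaw": 0.023, "claw": -1},
    {"dx": 0.014, "dy": -0.001, "dz": 0.297, "yaw": 0.023, "claw": 1},
    {"dx": 0.014, "dy": -0.001, "dz": 0.297, "yaw": 0.023, "claw": 1},
    {"dx": 0.014, "dy": -0.001, "dz": 0.297, "yaw": 0.023, "claw": 1},
    {"dx": 0.014, "dy": -0.001, "dz": 0.297, "yaw": 0.023, "claw": 1},
    {"dx": 0.014, "dy": -0.001, "dz": 0.297, "yaw": 0.023, "claw": 1},
    {"dx": 0.014, "dy": -0.001, "dz": 0.297, "yaw": 0.023, "claw": 1},
    {"dx": 0.014, "dy": -0.001, "dz": 0.24, "yaw": 0.023, "claw": 1},
    {"dx": 0.014, "dy": -0.001, "dz": 0.12, "yaw": 0.023, "claw": 1},
    {"dx": 0.014, "dy": -0.001, "dz": 0, "yaw": 0.023, "claw": 1},
    {"dx": 0.014, "dy": -0.001, "dz": 0, "yaw": 0.023, "claw": 1}
  ]
}}

```text
time: 26.58
tool_pos: [0.5892, 0.3012, 0.1541]
tool_rot: [0.006, -0.025, 1.0, 0.002]
contact_force: [-0.7, 0.2, -0.5]
gripper_width: 0.637
grasp_force: 66.2
```

```bash
python3 held.py w14 2 .016
```

```text
26.575 [0.5892 0.3012 0.1541] 1.6200957186239109 0.6371181393990468 66.24531984329224 [-0.6822  0.2072 -0.4995]
held board, tool (np.float64(-0.04860038733235474), np.float64(0.016121113192291113), np.float64(-0.02308026094602611), np.float64(0.024756521236563755))
target [ 0.5665 -0.1001] rows [ 0.0848 -0.7993 -0.0162  0.0035] [ 0.088  -0.8004  0.2338  0.0035]
```

The held reading differs from the others: the board sits about 10 mm forward and looks larger. I'll set it back on the mat and measure again.

Call:
{"fn": "send_rows", "kwargs": {
  "increments": [
    {"dx": 0, "dy": 0, "dz": 0.12, "yaw": 0, "claw": 1},
    {"dx": 0, "dy": 0, "dz": 0.24, "yaw": 0, "claw": 1},
    {"dx": 0, "dy": 0, "dz": 0.28, "yaw": 0, "claw": 1},
    {"dx": 0, "dy": 0, "dz": 0.292, "yaw": 0, "claw": 1},
    {"dx": 0, "dy": 0, "dz": 0.292, "yaw": 0, "claw": 1}
  ]
}}

```text
time: 27.25
tool_pos: [0.5854, 0.2998, 0.0001]
tool_rot: [0.0, -0.025, 1.0, 0.0]
contact_force: [-0.5, -0.6, -0.9]
gripper_width: 0.636
grasp_force: 68.3
```

```bash
python3 - <<'E'
from h import *
s=manip.state();print(s["tool_pos"],rot(s["tool_rot"])[:,2],s["contact_force"],s["ft_torque"],s["joint_pos"])
for f in("w7","w10","w14"):
    q=np.load(f+".npy",allow_pickle=True).item();print(f,q["tool_pos"][2],rot(q["tool_rot"])[:,2])
E
```

```text
[0.5854 0.2998 0.0001] [ 0.0002  0.0001 -1.    ] [-0.4778 -0.5924 -0.8598] [-0.0294 -0.0238  0.0244] [ 0.3602  0.3598  1.6729  0.      1.1087 -1.2599]
w7 0.15858938313535403 [-0.0004  0.0005 -1.    ]
w10 0.14778895196837832 [-0.0023 -0.0002 -1.    ]
w14 0.15411460992409765 [ 0.0127  0.0048 -0.9999]
```

Call:
{"fn": "send_rows", "kwargs": {
  "increments": [
    {"dx": 0, "dy": 0, "dz": 0, "yaw": 0, "claw": -1},
    {"dx": 0, "dy": 0, "dz": 0, "yaw": 0, "claw": -1},
    {"dx": 0, "dy": 0, "dz": 0, "yaw": 0, "claw": -1},
    {"dx": 0, "dy": 0, "dz": -0.1, "yaw": 0, "claw": -1},
    {"dx": 0, "dy": 0, "dz": -0.2, "yaw": 0, "claw": -1},
    {"dx": 0, "dy": 0, "dz": -0.3, "yaw": 0, "claw": -1},
    {"dx": 0, "dy": 0, "dz": -0.3, "yaw": 0, "claw": -1},
    {"dx": 0, "dy": 0, "dz": -0.3, "yaw": 0, "claw": -1}
  ]
}}

```text
time: 28.25
tool_pos: [0.585, 0.2995, 0.1495]
tool_rot: [-0.0, -0.025, 1.0, -0.0]
contact_force: [0.1, -0.3, -0.2]
gripper_width: 0.997
grasp_force: 0.0
```

```bash
python3 look.py w15 .61 .300 .05; python3 - <<'E'
from h import *
s=manip.state();print(rot(s["tool_rot"])[:,2],s["joint_vel"])
E
```

```text
28.25 [0.585  0.2995 0.1495]
origin [0.5757 0.3019] by centroid [0.576  0.3011] h 0.052 len 0.06227827 wid 0.04621178 n 2415
rows [-0.0079  0.0059  0.2909 -0.0016]
[-0.0025 -0.0009 -1.    ] [-0.0016  0.0165  0.016  -0.0001 -0.0013 -0.0021]
```

Call:
{"fn": "send_rows", "kwargs": {
  "increments": [
    {"dx": -0.008, "dy": 0.006, "dz": 0.1, "yaw": 0, "claw": -1},
    {"dx": -0.008, "dy": 0.006, "dz": 0.2, "yaw": 0, "claw": -1},
    {"dx": -0.008, "dy": 0.006, "dz": 0.26, "yaw": 0, "claw": -1},
    {"dx": -0.008, "dy": 0.006, "dz": 0.29, "yaw": 0, "claw": -1},
    {"dx": -0.008, "dy": 0.006, "dz": 0.29, "yaw": 0, "claw": -1},
    {"dx": -0.008, "dy": 0.006, "dz": 0.29, "yaw": 0, "claw": 1},
    {"dx": -0.008, "dy": 0.006, "dz": 0.29, "yaw": 0, "claw": 1},
    {"dx": -0.008, "dy": 0.006, "dz": 0.29, "yaw": 0, "claw": 1},
    {"dx": -0.008, "dy": 0.006, "dz": 0.29, "yaw": 0, "claw": 1},
    {"dx": -0.008, "dy": 0.006, "dz": 0.29, "yaw": 0, "claw": 1},
    {"dx": -0.008, "dy": 0.006, "dz": 0.29, "yaw": 0, "claw": 1},
    {"dx": -0.008, "dy": 0.006, "dz": 0.23, "yaw": 0, "claw": 1},
    {"dx": -0.008, "dy": 0.006, "dz": 0.12, "yaw": 0, "claw": 1},
    {"dx": -0.008, "dy": 0.006, "dz": 0, "yaw": 0, "claw": 1}
  ]
}}

```text
time: 30.05
tool_pos: [0.5881, 0.3024, 0.1502]
tool_rot: [-0.001, -0.025, 1.0, -0.0]
contact_force: [1.2, 0.2, -1.0]
gripper_width: 0.629
grasp_force: 64.4
```

```bash
python3 held.py w16 2 .0165
```

```text
30.05 [0.5881 0.3024 0.1502] 1.6199316064179499 0.6289249367460734 64.40558195114136 [ 1.196   0.1992 -1.0076]
held board, tool (np.float64(-0.036394989150223), np.float64(0.02469063117489127), np.float64(-0.021825441842779392), np.float64(0.023548014082674616))
target [ 0.567  -0.1001] rows [ 0.0818 -0.802  -0.0189  0.0034] [ 0.0812 -0.8019  0.2311  0.0034]
```

Call:
{"fn": "send_rows", "kwargs": {
  "increments": [
    {"dx": 0.081, "dy": -0.802, "dz": -0.02, "yaw": 0.003, "claw": 1},
    {"dx": 0.081, "dy": -0.802, "dz": -0.02, "yaw": 0.003, "claw": 1},
    {"dx": 0.081, "dy": -0.802, "dz": -0.02, "yaw": 0.003, "claw": 1},
    {"dx": 0.081, "dy": -0.802, "dz": -0.02, "yaw": 0.003, "claw": 1},
    {"dx": 0.081, "dy": -0.802, "dz": -0.02, "yaw": 0.003, "claw": 1},
    {"dx": 0.081, "dy": -0.802, "dz": -0.02, "yaw": 0.003, "claw": 1},
    {"dx": 0.081, "dy": -0.802, "dz": -0.02, "yaw": 0.003, "claw": 1},
    {"dx": 0.081, "dy": -0.802, "dz": -0.02, "yaw": 0.003, "claw": 1},
    {"dx": 0.081, "dy": -0.802, "dz": 0.06, "yaw": 0.003, "claw": 1},
    {"dx": 0.081, "dy": -0.802, "dz": 0.13, "yaw": 0.003, "claw": 1},
    {"dx": 0.081, "dy": -0.802, "dz": 0.15, "yaw": 0.003, "claw": 1},
    {"dx": 0.081, "dy": -0.802, "dz": 0.15, "yaw": 0.003, "claw": 1},
    {"dx": 0.081, "dy": -0.802, "dz": 0.15, "yaw": 0.003, "claw": 1}
  ]
}}

```text
time: 31.72
tool_pos: [0.5697, -0.0997, 0.0768]
tool_rot: [0.002, -0.023, 1.0, -0.0]
contact_force: [-0.0, -0.7, -0.5]
gripper_width: 0.635
grasp_force: 64.4
```

```bash
python3 - <<'E'
from h import *
s=manip.state();M=rot(s["tool_rot"]);print(s["tool_pos"],M[:,2],np.arctan2(M[1,1],M[0,1]),rel([.567,-.1001,.0342],s,.044+np.pi/2))
E
```

```text
[ 0.5697 -0.0997  0.0768] [ 0.003  -0.0009 -1.    ] 1.6160075393563345 [ 0.0058 -0.0005  0.0851  0.0008]
```

Call:
{"fn": "send_rows", "kwargs": {
  "increments": [
    {"dx": 0.005, "dy": 0, "dz": 0.04, "yaw": 0, "claw": 1},
    {"dx": 0.005, "dy": 0, "dz": 0.073, "yaw": 0, "claw": 1},
    {"dx": 0.005, "dy": 0, "dz": 0.084, "yaw": 0, "claw": 1},
    {"dx": 0.005, "dy": 0, "dz": 0.086, "yaw": 0, "claw": 1},
    {"dx": 0.005, "dy": 0, "dz": 0.086, "yaw": 0, "claw": 1},
    {"dx": 0.005, "dy": 0, "dz": 0.086, "yaw": 0, "claw": -0.5},
    {"dx": 0.005, "dy": 0, "dz": 0.086, "yaw": 0, "claw": -0.5},
    {"dx": 0.005, "dy": 0, "dz": 0.086, "yaw": 0, "claw": -0.5},
    {"dx": 0.005, "dy": 0, "dz": 0.05, "yaw": 0, "claw": -0.5},
    {"dx": 0.005, "dy": 0, "dz": -0.04, "yaw": 0, "claw": -0.5},
    {"dx": 0.005, "dy": 0, "dz": -0.14, "yaw": 0, "claw": -0.5},
    {"dx": 0.005, "dy": 0, "dz": -0.21, "yaw": 0, "claw": -0.5},
    {"dx": 0.005, "dy": 0, "dz": -0.21, "yaw": 0, "claw": -0.5}
  ]
}}

```text
time: 33.35
tool_pos: [0.5685, -0.1006, 0.1855]
tool_rot: [0.004, -0.022, 1.0, -0.002]
contact_force: [0.3, -0.2, -0.9]
gripper_width: 0.75
grasp_force: 0.0
```

```bash
python3 bed.py w17 .455,.275,-.23
```

```text
33.35 [ 0.5685 -0.1006  0.1855] [ 0.3216 -0.186  -0.8659]
place 3 short 0.005313496519863743 y off 0.0016960797768749833 angle 3.191646099090576
place 2 short 0.0027661287113457805 y off 0.0019130622033405728 angle 3.7257285118103027
place 4 short 0.0031410632004657962 y off 0.00017649157131765982 angle 3.178525686264038
mat (array([0.4633, 0.2694]), np.int32(69), array([229.8986, 266.5217]))
mat (array([0.2349, 0.2016]), np.int32(64), array([252.6406, 351.2031]))
.455,.275,-.23 [0.1937 0.7608 0.0668 0.1832]
```

Call:
{"fn": "send_rows", "kwargs": {
  "increments": [
    {"dx": 0.194, "dy": 0.761, "dz": 0, "yaw": 0.183, "claw": -1},
    {"dx": 0.194, "dy": 0.761, "dz": 0, "yaw": 0.183, "claw": -1},
    {"dx": 0.194, "dy": 0.761, "dz": 0, "yaw": 0.183, "claw": -1},
    {"dx": 0.194, "dy": 0.761, "dz": 0, "yaw": 0.183, "claw": -1},
    {"dx": 0.194, "dy": 0.761, "dz": 0.067, "yaw": 0.183, "claw": -1},
    {"dx": 0.194, "dy": 0.761, "dz": 0.067, "yaw": 0.183, "claw": -1},
    {"dx": 0.194, "dy": 0.761, "dz": 0.067, "yaw": 0.183, "claw": -1},
    {"dx": 0.194, "dy": 0.761, "dz": 0.067, "yaw": 0.183, "claw": -1},
    {"dx": 0.194, "dy": 0.761, "dz": 0.067, "yaw": 0.183, "claw": -1},
    {"dx": 0.194, "dy": 0.761, "dz": 0.067, "yaw": 0.183, "claw": -1}
  ]
}}

```text
time: 34.7
tool_pos: [0.4524, 0.275, 0.1462]
tool_rot: [-0.0, 0.115, 0.993, -0.0]
contact_force: [0.3, -0.8, 0.5]
gripper_width: 1.0
grasp_force: 0.0
```

```bash
python3 look.py w18 .468 .272 -.23; python3 -c "
from h import *
print(rot(manip.state()['tool_rot'])[:,2])"
```

```text
34.7 [0.4524 0.275  0.1462]
origin [0.4427 0.2851] by centroid [0.4424 0.2841] h -0.32 len 0.062276363 wid 0.04656118 n 2468
rows [-0.0024  0.0129  0.2845  0.059 ]
[ 0.0002 -0.0001 -1.    ]
```

Call:
{"fn": "send_rows", "kwargs": {
  "increments": [
    {"dx": -0.002, "dy": 0.013, "dz": 0.1, "yaw": 0.059, "claw": -1},
    {"dx": -0.002, "dy": 0.013, "dz": 0.2, "yaw": 0.059, "claw": -1},
    {"dx": -0.002, "dy": 0.013, "dz": 0.26, "yaw": 0.059, "claw": -1},
    {"dx": -0.002, "dy": 0.013, "dz": 0.285, "yaw": 0.059, "claw": -1},
    {"dx": -0.002, "dy": 0.013, "dz": 0.285, "yaw": 0.059, "claw": -1},
    {"dx": -0.002, "dy": 0.013, "dz": 0.285, "yaw": 0.059, "claw": 1},
    {"dx": -0.002, "dy": 0.013, "dz": 0.285, "yaw": 0.059, "claw": 1},
    {"dx": -0.002, "dy": 0.013, "dz": 0.285, "yaw": 0.059, "claw": 1},
    {"dx": -0.002, "dy": 0.013, "dz": 0.285, "yaw": 0.059, "claw": 1},
    {"dx": -0.002, "dy": 0.013, "dz": 0.285, "yaw": 0.059, "claw": 1},
    {"dx": -0.002, "dy": 0.013, "dz": 0.285, "yaw": 0.059, "claw": 1},
    {"dx": -0.002, "dy": 0.013, "dz": 0.23, "yaw": 0.059, "claw": 1},
    {"dx": -0.002, "dy": 0.013, "dz": 0.12, "yaw": 0.059, "claw": 1},
    {"dx": -0.002, "dy": 0.013, "dz": 0, "yaw": 0.059, "claw": 1}
  ]
}}

```text
time: 36.5
tool_pos: [0.4535, 0.2817, 0.147]
tool_rot: [-0.001, 0.158, 0.987, -0.0]
contact_force: [0.6, 0.2, 0.0]
gripper_width: 0.635
grasp_force: 64.1
```

```bash
python3 held.py w19 1 .016
```

```text
36.5 [0.4535 0.2817 0.147 ] 1.2525784228576062 0.6345846698556938 64.1323721408844 [0.5693 0.1766 0.0119]
held board, tool (np.float64(-0.03876276176991712), np.float64(0.02231809006059441), np.float64(-0.02234743332764898), np.float64(0.023133204662932186))
target [ 0.5626 -0.0122] rows [-0.3912 -0.4901 -0.0259 -0.2415] [-0.3915 -0.4898  0.2241 -0.2415]
```

Call:
{"fn": "send_rows", "kwargs": {
  "increments": [
    {"dx": -0.389, "dy": -0.492, "dz": -0.03, "yaw": -0.241, "claw": 1},
    {"dx": -0.389, "dy": -0.492, "dz": -0.03, "yaw": -0.241, "claw": 1},
    {"dx": -0.389, "dy": -0.492, "dz": -0.03, "yaw": -0.241, "claw": 1},
    {"dx": -0.389, "dy": -0.492, "dz": -0.03, "yaw": -0.241, "claw": 1},
    {"dx": -0.389, "dy": -0.492, "dz": -0.03, "yaw": -0.241, "claw": 1},
    {"dx": -0.389, "dy": -0.492, "dz": -0.03, "yaw": -0.241, "claw": 1},
    {"dx": -0.389, "dy": -0.492, "dz": -0.03, "yaw": -0.241, "claw": 1},
    {"dx": -0.389, "dy": -0.492, "dz": 0.06, "yaw": -0.241, "claw": 1},
    {"dx": -0.389, "dy": -0.492, "dz": 0.13, "yaw": -0.241, "claw": 1},
    {"dx": -0.389, "dy": -0.492, "dz": 0.15, "yaw": -0.241, "claw": 1},
    {"dx": -0.389, "dy": -0.492, "dz": 0.15, "yaw": -0.241, "claw": 1},
    {"dx": -0.389, "dy": -0.492, "dz": 0.15, "yaw": -0.241, "claw": 1}
  ]
}}

```text
time: 38.05
tool_pos: [0.5635, -0.0121, 0.0734]
tool_rot: [0.002, -0.022, 1.0, -0.0]
contact_force: [0.4, -0.5, -1.0]
gripper_width: 0.639
grasp_force: 64.1
```

```bash
python3 - <<'E'
from h import *
s=manip.state();M=rot(s["tool_rot"]);print(s["tool_pos"],M[:,2],np.arctan2(M[1,1],M[0,1]),rel([.5613,-.0132,.0342],s,.044+np.pi/2))
E
```

```text
[ 0.5635 -0.0121  0.0734] [ 0.0033 -0.0004 -1.    ] 1.6147895386671975 [ 0.0048 -0.002   0.0783 -0.    ]
```

Call:
{"fn": "send_rows", "kwargs": {
  "increments": [
    {"dx": 0.004, "dy": -0.002, "dz": 0.04, "yaw": 0, "claw": 1},
    {"dx": 0.004, "dy": -0.002, "dz": 0.068, "yaw": 0, "claw": 1},
    {"dx": 0.004, "dy": -0.002, "dz": 0.078, "yaw": 0, "claw": 1},
    {"dx": 0.004, "dy": -0.002, "dz": 0.08, "yaw": 0, "claw": 1},
    {"dx": 0.004, "dy": -0.002, "dz": 0.08, "yaw": 0, "claw": 1},
    {"dx": 0.004, "dy": -0.002, "dz": 0.08, "yaw": 0, "claw": -0.5},
    {"dx": 0.004, "dy": -0.002, "dz": 0.08, "yaw": 0, "claw": -0.5},
    {"dx": 0.004, "dy": -0.002, "dz": 0.08, "yaw": 0, "claw": -0.5},
    {"dx": 0.004, "dy": -0.002, "dz": 0.05, "yaw": 0, "claw": -0.5},
    {"dx": 0.004, "dy": -0.002, "dz": -0.04, "yaw": 0, "claw": -0.5},
    {"dx": 0.004, "dy": -0.002, "dz": -0.14, "yaw": 0, "claw": -0.5},
    {"dx": 0.004, "dy": -0.002, "dz": -0.21, "yaw": 0, "claw": -0.5},
    {"dx": 0.004, "dy": -0.002, "dz": -0.21, "yaw": 0, "claw": -0.5}
  ]
}}

```text
time: 39.67
tool_pos: [0.5627, -0.0139, 0.1816]
tool_rot: [0.004, -0.022, 1.0, -0.001]
contact_force: [-0.6, -0.1, -0.5]
gripper_width: 0.751
grasp_force: 0.0
```

```bash
python3 bed.py w20 .5232,-.383,.654; python3 -c "
from h import *
s=manip.state();print(s['joint_pos'],rel([.5232,-.383,.18],s,.654+np.pi/2))"
```

```text
39.675 [ 0.5627 -0.0139  0.1816] [-0.6311 -0.059  -0.5394]
place 2 short 0.0038742688557136806 y off 0.0021879137624457303 angle 3.3722121715545654
place 1 short -1.1654697529395186e-05 y off -0.00048383077283906204 angle 2.540109634399414
place 3 short 0.005248079966187126 y off 0.001734010894297095 angle 1.355570673942566
place 4 short 0.003370037169546841 y off -0.0007852805537398319 angle 7.756594181060791
.5232,-.383,.654 [ 0.1115 -0.734   0.0636 -0.4072]
[-0.1569 -0.0616  1.8196 -0.      1.3831 -1.7709] [ 0.1056 -0.7352 -0.007  -0.4072]
```

Call:
{"fn": "send_rows", "kwargs": {
  "increments": [
    {"dx": 0.106, "dy": -0.735, "dz": 0, "yaw": -0.407, "claw": -0.3},
    {"dx": 0.106, "dy": -0.735, "dz": 0, "yaw": -0.407, "claw": -0.3},
    {"dx": 0.106, "dy": -0.735, "dz": 0, "yaw": -0.407, "claw": -0.3},
    {"dx": 0.106, "dy": -0.735, "dz": 0, "yaw": -0.407, "claw": -0.3},
    {"dx": 0.106, "dy": -0.735, "dz": 0, "yaw": -0.407, "claw": -0.3},
    {"dx": 0.106, "dy": -0.735, "dz": 0, "yaw": -0.407, "claw": -0.3},
    {"dx": 0.106, "dy": -0.735, "dz": 0, "yaw": -0.407, "claw": -0.3},
    {"dx": 0.106, "dy": -0.735, "dz": 0, "yaw": -0.407, "claw": -0.3},
    {"dx": 0.106, "dy": -0.735, "dz": 0, "yaw": -0.407, "claw": -0.3},
    {"dx": 0.106, "dy": -0.735, "dz": 0, "yaw": -0.407, "claw": -0.3}
  ]
}}

```text
time: 41.02
tool_pos: [0.5235, -0.3814, 0.1761]
tool_rot: [-0.0, -0.322, 0.947, 0.0]
contact_force: [0.1, 0.0, 0.7]
gripper_width: 0.649
grasp_force: 0.0
```

```bash
python3 bed.py w21; python3 - <<'E'
from h import *
s=manip.state();M=rot(s["tool_rot"]);print(M[:,2],np.arctan2(M[1,1],M[0,1]),s["joint_pos"],rel([.5232,-.383,.0605],s,2.225))
im=cv2.imread("pics/w21.png");s=np.load("w21.npy",allow_pickle=True).item()
# white mark on the wing & the hub dot: bright pixels near knob
c=proj("wrist",[[.5232,-.383,.081]],s)[0];print("knob px",c)
g=cv2.cvtColor(im,cv2.COLOR_BGR2GRAY);x0,y0=np.int32(c)-35;sub=g[y0:y0+70,x0:x0+70]
n,l,st,cc=cv2.connectedComponentsWithStats((sub<45).astype(np.uint8))
i=1+np.argmax(st[1:,4]);print("dark wing+disc",st[i],cc[i]+[x0,y0])
n,l,st,cc=cv2.connectedComponentsWithStats((sub>190).astype(np.uint8))
for i in range(1,n):
    if st[i,4]>15:print(st[i],cc[i]+[x0,y0])
E
```

```text
41.025 [ 0.5235 -0.3814  0.1761] [0.0785 0.0048 0.6786]
place 4 short 0.0028865641381036963 y off 0.00012395492752004158 angle 2.0271530151367188
[ 0.0001 -0.     -1.    ] 2.2260848345227933 [-0.7449  0.1436  1.6085  0.0001  1.3895 -2.971 ] [ 0.0019 -0.0015  0.2319  0.0007]
knob px [317.7229 237.8225]
dark wing+disc [  9   0  29  70 763] [302.7864 227.7693]
[  0   0  25  70 525] [290.3219 238.3295]
[ 34   0   5  24 119] [317.9832 213.4034]
[ 48   0  22  70 649] [343.3636 234.9183]
[31 31 11 11 97] [317.866  237.7216]
[66 64  4  6 17] [349.8824 269.1176]
```

Call:
{"fn": "send_rows", "kwargs": {
  "increments": [
    {"dx": 0.002, "dy": -0.001, "dz": 0.12, "yaw": 0, "claw": -0.3},
    {"dx": 0.002, "dy": -0.001, "dz": 0.19, "yaw": 0, "claw": -0.3},
    {"dx": 0.002, "dy": -0.001, "dz": 0.22, "yaw": 0, "claw": -0.3},
    {"dx": 0.002, "dy": -0.001, "dz": 0.231, "yaw": 0, "claw": -0.3},
    {"dx": 0.002, "dy": -0.001, "dz": 0.231, "yaw": 0, "claw": 1},
    {"dx": 0.002, "dy": -0.001, "dz": 0.231, "yaw": 0, "claw": 1},
    {"dx": 0.002, "dy": -0.001, "dz": 0.231, "yaw": 0, "claw": 1},
    {"dx": 0.002, "dy": -0.001, "dz": 0.231, "yaw": 0, "claw": 1},
    {"dx": 0.002, "dy": -0.001, "dz": 0.231, "yaw": 0, "claw": 1},
    {"dx": 0.002, "dy": -0.001, "dz": 0.231, "yaw": 0, "claw": 1}
  ]
}}

```text
time: 42.38
tool_pos: [0.5233, -0.3845, 0.0631]
tool_rot: [0.0, -0.321, 0.947, -0.001]
contact_force: [-1.6, 2.4, 5.0]
gripper_width: 0.154
grasp_force: 60.2
```

Call:
{"fn": "send_rows", "kwargs": {
  "increments": [
    {"dx": 0, "dy": 0, "dz": 0, "yaw": 0.1, "claw": 1},
    {"dx": 0, "dy": 0, "dz": 0, "yaw": 0.2, "claw": 1},
    {"dx": 0, "dy": 0, "dz": 0, "yaw": 0.3, "claw": 1},
    {"dx": 0, "dy": 0, "dz": 0, "yaw": 0.4, "claw": 1},
    {"dx": 0, "dy": 0, "dz": 0, "yaw": 0.5, "claw": 1},
    {"dx": 0, "dy": 0, "dz": 0, "yaw": 0.6, "claw": 1},
    {"dx": 0, "dy": 0, "dz": 0, "yaw": 0.7, "claw": 1},
    {"dx": 0, "dy": 0, "dz": 0, "yaw": 0.8, "claw": 1},
    {"dx": 0, "dy": 0, "dz": 0, "yaw": 0.83, "claw": 1},
    {"dx": 0, "dy": 0, "dz": 0, "yaw": 0.83, "claw": 1},
    {"dx": 0, "dy": 0, "dz": 0, "yaw": 0.83, "claw": 1}
  ]
}}

```text
time: 43.75
tool_pos: [0.5232, -0.3832, 0.063]
tool_rot: [-0.0, 0.29, 0.957, 0.0]
contact_force: [-2.7, 6.7, 8.6]
gripper_width: 0.158
grasp_force: 61.7
```

```bash
python3 -c "
from h import *
s=manip.state();M=rot(s['tool_rot']);print(s['tool_pos'],np.arctan2(M[1,1],M[0,1]),s['ft_torque'],s['gripper_width'])"
```

```text
[ 0.5232 -0.3832  0.063 ] 0.9827707712583699 [0.9957 0.4846 0.9305] 0.15785844686788966
```

Call:
{"fn": "send_rows", "kwargs": {
  "increments": [
    {"dx": 0, "dy": 0, "dz": 0, "yaw": -0.012, "claw": 1},
    {"dx": 0, "dy": 0, "dz": 0, "yaw": -0.012, "claw": -0.3},
    {"dx": 0, "dy": 0, "dz": 0, "yaw": -0.012, "claw": -0.3},
    {"dx": 0, "dy": 0, "dz": 0, "yaw": -0.012, "claw": -0.3},
    {"dx": 0, "dy": 0, "dz": -0.05, "yaw": -0.012, "claw": -0.3},
    {"dx": 0, "dy": 0, "dz": -0.15, "yaw": -0.012, "claw": -0.3},
    {"dx": 0.15, "dy": 0.25, "dz": -0.4, "yaw": -0.38, "claw": -0.3},
    {"dx": 0.15, "dy": 0.25, "dz": -0.6, "yaw": -0.38, "claw": -0.3},
    {"dx": 0.15, "dy": 0.25, "dz": -0.6, "yaw": -0.38, "claw": -0.3},
    {"dx": 0.15, "dy": 0.25, "dz": -0.6, "yaw": -0.38, "claw": -0.3},
    {"dx": 0.15, "dy": 0.25, "dz": -0.6, "yaw": -0.38, "claw": -0.3},
    {"dx": 0.15, "dy": 0.25, "dz": -0.6, "yaw": -0.38, "claw": -0.3}
  ]
}}

```text
time: 45.25
tool_pos: [0.5306, -0.2385, 0.3622]
tool_rot: [0.001, 0.01, 1.0, -0.001]
contact_force: [0.0, 0.2, -0.8]
gripper_width: 0.649
grasp_force: 0.0
```

```bash
python3 bed.py w22 .50,.43,0; python3 - <<'E'
from h import *
im=cv2.imread("pics/w22.png");s=np.load("w22.npy",allow_pickle=True).item()
c=proj("wrist",[[.5232,-.383,.081]],s)[0]
g=cv2.cvtColor(im,cv2.COLOR_BGR2GRAY);x0,y0=np.int32(c)-25;sub=g[y0:y0+50,x0:x0+50]
n,l,st,cc=cv2.connectedComponentsWithStats((sub<45).astype(np.uint8))
print("knob px",c)
n,l,st,cc=cv2.connectedComponentsWithStats((sub>170).astype(np.uint8))
for i in range(1,n):
    if 8<st[i,4]<200:print(st[i],cc[i]+[x0,y0],plane("wrist",cc[i]+[x0,y0],.081,s))
E
```

```text
45.25 [ 0.5306 -0.2385  0.3622] [ 0.0073  0.2223 -0.7587]
place 1 short -0.0006879899190612646 y off -0.0008884438019764471 angle 0.6357223391532898
place 2 short -0.0002011521351852688 y off 0.0014757140162888751 angle 3.9889883995056152
place 4 short -0.0008285785224714376 y off 0.00024125525392273885 angle 3.125063896179199
place 3 short -0.0012803658793321612 y off 0.0017195421703763139 angle 1.4614934921264648
mat (array([0.2342, 0.2018]), np.int32(80), array([252.5625, 351.45  ]))
.50,.43,0 [ 0.0899  1.3361  0.4218 -0.0138]
knob px [200.0875 187.9261]
[ 4  2  3 10 18] [180.0556 168.0556] [[ 0.4977 -0.4068  0.081 ]]
[28  6  8 14 39] [206.7179 174.9744] [[ 0.508  -0.3732  0.081 ]]
[23 24  5  6 24] [200.1667 188.25  ] [[ 0.5236 -0.3829  0.081 ]]
[ 0 34  3 16 43] [175.8837 204.1395] [[ 0.5418 -0.4171  0.081 ]]
[ 9 40 12  9 29] [188.8621 206.9655] [[ 0.546 -0.4    0.081]]
```

All four mice are home and the knob mark reads locked (about −0.56 rad heading). Next is the scanner.

Call:
{"fn": "send_rows", "kwargs": {
  "increments": [
    {"dx": 0.06, "dy": 1, "dz": 0, "yaw": 0, "claw": -1},
    {"dx": 0.06, "dy": 1, "dz": 0, "yaw": 0, "claw": -1},
    {"dx": 0.06, "dy": 1, "dz": 0, "yaw": 0, "claw": -1},
    {"dx": 0.06, "dy": 1, "dz": 0, "yaw": 0, "claw": -1},
    {"dx": 0.06, "dy": 1, "dz": 0, "yaw": 0, "claw": -1},
    {"dx": 0.06, "dy": 1, "dz": 0, "yaw": 0, "claw": -1},
    {"dx": 0.06, "dy": 1, "dz": 0, "yaw": 0, "claw": -1},
    {"dx": 0.06, "dy": 1, "dz": 0, "yaw": 0, "claw": -1}
  ]
}}

```text
time: 46.35
tool_pos: [0.5103, 0.2622, 0.357]
tool_rot: [-0.002, 0.011, 1.0, -0.001]
contact_force: [-0.0, -0.4, 0.5]
gripper_width: 1.002
grasp_force: 0.0
```

Call:
{"fn": "send_rows", "kwargs": {
  "increments": [
    {"dx": 0.03, "dy": 0.31, "dz": 0.2, "yaw": 0, "claw": -1},
    {"dx": 0.03, "dy": 0.31, "dz": 0.2, "yaw": 0, "claw": -1},
    {"dx": 0.03, "dy": 0.31, "dz": 0.2, "yaw": 0, "claw": -1},
    {"dx": 0.03, "dy": 0.31, "dz": 0.2, "yaw": 0, "claw": -1},
    {"dx": 0.03, "dy": 0.31, "dz": 0.2, "yaw": 0, "claw": -1}
  ]
}}

```text
time: 46.98
tool_pos: [0.499, 0.4154, 0.2583]
tool_rot: [-0.001, 0.011, 1.0, -0.001]
contact_force: [-0.2, 0.1, 0.7]
gripper_width: 0.998
grasp_force: 0.0
```

```bash
python3 - <<'E'
from h import *
s,im=snap("wrist","w23.png");np.save("w23.npy",s,allow_pickle=True);print(s["time"],s["tool_pos"],rot(s["tool_rot"])[:,:2].T)
s0=np.load("w1.npy",allow_pickle=True).item();print("post",plane("wrist",(558,230),.02,s0))
cv2.imwrite("pics/w23c.png",cv2.resize(im[60:360,170:490],None,fx=1.8,fy=1.8,interpolation=cv2.INTER_CUBIC))
E
```

```text
46.975 [0.499  0.4154 0.2583] [[-0.9998  0.0221  0.0029]
 [ 0.0221  0.9998 -0.0027]]
post [[0.553  0.5716 0.02  ]]
```

View pics/w23c.png

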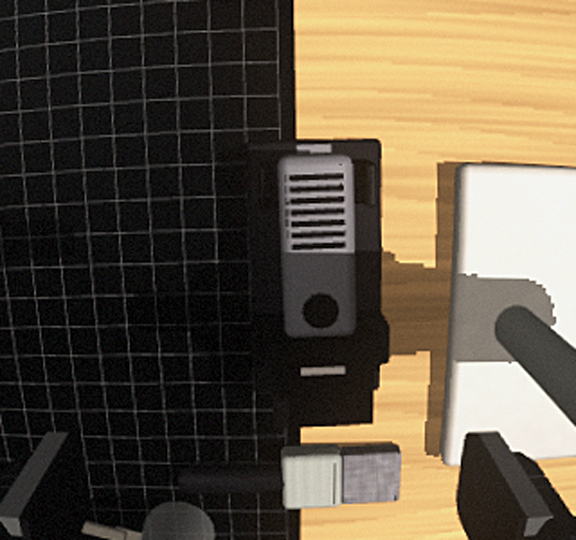

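The scanner's grey handle spans crop (278–353,155) at the rear to (285–357,336) at the head. The stand post beyond it is at y ≈ 0.57, clear of the gripper.

```bash
python3 - <<'E'
from h import *
s=np.load("w23.npy",allow_pickle=True).item();im=cv2.imread("pics/w23.png")
f=lambda c,z:plane("wrist",np.atleast_2d(c)/1.8+[170,60]-.2,z,s)[:,:2]
C=f([(278,155),(353,155),(357,336),(285,336)],.058)
r=(C[0]+C[1])/2;t=(C[2]+C[3])/2;d=t-r;L=np.hypot(*d);h=np.arctan2(d[1],d[0]);u=d/L
print("rear",r,"front",t,"L",L,"w",np.hypot(*(C[0]-C[1])),np.hypot(*(C[2]-C[3])),"h",h)
o=(r+77/1000*u+t-.023*u)/2;print("origin",o)
B=f([(250,140),(380,140),(372,425)],.0);print("cradle corners",B)
# grey handle mask rectangle
g=cv2.cvtColor(im,cv2.COLOR_BGR2GRAY)
for y in(100,160,190,230):
    yy=int(y/1.8*1.0)+60 if 0 else int(y/1.0)
for y in (150,165,215,240): print(y,g[y,305:390:1].tolist())
for z in(.2,.055,.036): print(rel([*o,z],s,h+np.pi/2))
E
```

```text
rear [0.442  0.4387] front [0.5393 0.441 ] L 0.09729284596621335 w 0.0383176839848735 0.039215429613755244 h 0.02426014391255367
origin [0.5177 0.4405]
cradle corners [[0.4358 0.4033]
 [0.4365 0.4809]
 [0.6231 0.4795]]
150 [33, 27, 16, 21, 22, 25, 24, 24, 25, 22, 12, 23, 21, 13, 23, 18, 14, 19, 16, 32, 74, 79, 95, 108, 122, 123, 131, 123, 128, 125, 133, 134, 130, 130, 132, 131, 129, 133, 131, 134, 136, 132, 134, 137, 136, 138, 140, 140, 144, 143, 143, 144, 148, 141, 144, 150, 147, 150, 136, 136, 65, 19, 26, 31, 28, 25, 29, 17, 26, 32, 25, 25, 32, 46, 46, 29, 94, 211, 217, 206, 209, 210, 207, 208, 206]
165 [15, 16, 17, 20, 13, 30, 16, 18, 15, 21, 26, 24, 15, 23, 14, 10, 25, 21, 23, 31, 59, 83, 98, 74, 114, 109, 30, 18, 8, 12, 15, 27, 17, 14, 17, 18, 18, 16, 20, 17, 18, 16, 25, 31, 34, 34, 34, 30, 49, 56, 52, 53, 46, 51, 44, 58, 165, 158, 144, 144, 126, 76, 22, 14, 31, 27, 30, 28, 34, 32, 40, 43, 69, 44, 39, 30, 106, 175, 194, 190, 190, 190, 187, 191, 190]
215 [9, 6, 6, 27, 22, 9, 18, 21, 22, 17, 7, 10, 13, 17, 22, 13, 14, 19, 17, 20, 13, 25, 38, 57, 60, 65, 63, 66, 68, 67, 71, 63, 64, 62, 61, 65, 63, 65, 69, 58, 63, 62, 65, 60, 64, 67, 62, 68, 63, 62, 71, 69, 68, 66, 65, 63, 70, 58, 63, 50, 50, 56, 36, 24, 24, 26, 26, 28, 30, 26, 21, 23, 29, 26, 23, 23, 29, 93, 102, 92, 89, 90, 92, 95, 94]
240 [13, 11, 10, 7, 12, 3, 17, 0, 18, 11, 6, 7, 16, 17, 8, 13, 5, 13, 9, 6, 11, 6, 17, 40, 57, 55, 63, 62, 62, 63, 63, 65, 64, 62, 64, 62, 57, 26, 3, 4, 12, 17, 18, 17, 14, 13, 12, 9, 15, 36, 66, 65, 66, 64, 63, 66, 61, 63, 60, 53, 54, 48, 36, 25, 20, 24, 23, 22, 17, 19, 24, 21, 15, 25, 19, 22, 22, 18, 26, 21, 36, 68, 94, 84, 90]
[-0.0366  0.0514  0.1164 -0.0309]
[-0.0374  0.0522  0.4064 -0.0309]
[-0.0375  0.0523  0.4444 -0.0309]
```

Call:
{"fn": "send_rows", "kwargs": {
  "increments": [
    {"dx": -0.037, "dy": 0.053, "dz": 0.12, "yaw": -0.028, "claw": -1},
    {"dx": -0.037, "dy": 0.053, "dz": 0.24, "yaw": -0.028, "claw": -1},
    {"dx": -0.037, "dy": 0.053, "dz": 0.34, "yaw": -0.028, "claw": -1},
    {"dx": -0.037, "dy": 0.053, "dz": 0.41, "yaw": -0.028, "claw": -1},
    {"dx": -0.037, "dy": 0.053, "dz": 0.44, "yaw": -0.028, "claw": -1},
    {"dx": -0.037, "dy": 0.053, "dz": 0.454, "yaw": -0.028, "claw": -1},
    {"dx": -0.037, "dy": 0.053, "dz": 0.454, "yaw": -0.028, "claw": -1}
  ]
}}

```text
time: 47.9
tool_pos: [0.5193, 0.4429, 0.0355]
tool_rot: [0.001, -0.01, 1.0, 0.001]
contact_force: [-0.3, 1.1, -0.2]
gripper_width: 0.997
grasp_force: 0.0
```

```bash
python3 -c "
from h import *
s=manip.state();M=rot(s['tool_rot']);print(s['tool_pos'],M[:,2],np.arctan2(M[1,1],M[0,1]),s['contact_force'])"
```

```text
[0.5193 0.4429 0.0355] [ 0.0021  0.0014 -1.    ] 1.5909616429080995 [-0.2887  1.0522 -0.1557]
```

Call:
{"fn": "send_rows", "kwargs": {
  "increments": [
    {"dx": 0.002, "dy": -0.002, "dz": 0.005, "yaw": 0, "claw": -1},
    {"dx": 0.002, "dy": -0.002, "dz": 0.005, "yaw": 0, "claw": 1},
    {"dx": 0.002, "dy": -0.002, "dz": 0.005, "yaw": 0, "claw": 1},
    {"dx": 0.002, "dy": -0.002, "dz": 0.005, "yaw": 0, "claw": 1},
    {"dx": 0.002, "dy": -0.002, "dz": 0.005, "yaw": 0, "claw": 1},
    {"dx": 0.002, "dy": -0.002, "dz": 0.005, "yaw": 0, "claw": 1},
    {"dx": 0.002, "dy": -0.002, "dz": 0.005, "yaw": 0, "claw": 1},
    {"dx": 0.002, "dy": -0.002, "dz": 0.005, "yaw": 0, "claw": 1}
  ]
}}

```text
time: 48.9
tool_pos: [0.5175, 0.4419, 0.032]
tool_rot: [0.0, -0.01, 1.0, 0.0]
contact_force: [0.4, -0.2, 4.0]
gripper_width: 0.459
grasp_force: 63.0
```

```bash
python3 -c "
from h import *
s=manip.state();M=rot(s['tool_rot']);print(s['tool_pos'],M[:,2],np.arctan2(M[1,1],M[0,1]),s['contact_force'],s['gripper_width'],s['grasp_force']);np.save('seat.npy',s,allow_pickle=True)"
```

```text
[0.5175 0.4419 0.032 ] [ 0.001   0.0007 -1.    ] 1.5915639639615011 [ 0.401  -0.1507  3.9706] 0.4592460342538412 63.01670551300049
```

Call:
{"fn": "send_rows", "kwargs": {
  "increments": [
    {"dx": 0, "dy": 0, "dz": -0.03, "yaw": 0, "claw": 1},
    {"dx": 0, "dy": 0, "dz": -0.08, "yaw": 0, "claw": 1},
    {"dx": 0, "dy": 0, "dz": -0.16, "yaw": 0, "claw": 1},
    {"dx": 0, "dy": 0, "dz": -0.26, "yaw": 0, "claw": 1},
    {"dx": 0, "dy": -0.1, "dz": -0.38, "yaw": 0, "claw": 1},
    {"dx": 0, "dy": -0.2, "dz": -0.4, "yaw": 0, "claw": 1},
    {"dx": 0, "dy": -0.3, "dz": -0.4, "yaw": 0, "claw": 1},
    {"dx": 0, "dy": -0.4, "dz": -0.4, "yaw": 0, "claw": 1},
    {"dx": 0, "dy": -0.5, "dz": -0.4, "yaw": 0, "claw": 1},
    {"dx": 0, "dy": -0.6, "dz": -0.4, "yaw": 0, "claw": 1},
    {"dx": 0, "dy": -0.7, "dz": -0.4, "yaw": 0, "claw": 1},
    {"dx": 0, "dy": -0.8, "dz": -0.4, "yaw": 0, "claw": 1},
    {"dx": 0, "dy": -0.9, "dz": -0.4, "yaw": 0, "claw": 1},
    {"dx": 0, "dy": -1, "dz": -0.4, "yaw": 0, "claw": 1}
  ]
}}

```text
time: 50.65
tool_pos: [0.5266, -0.0597, 0.2309]
tool_rot: [-0.001, -0.01, 1.0, 0.0]
contact_force: [0.8, -0.4, -2.1]
gripper_width: 0.453
grasp_force: 62.4
```

```bash
python3 -c "
from h import *
s,im=snap('wrist','w24.png');M=rot(s['tool_rot']);print(s['tool_pos'],M[:,2],s['gripper_width'],s['grasp_force'],s['contact_force'],s['ft_torque']);print(rel([.5061,-.3811,.137],s,.044+np.pi/2))
np.save('w24.npy',s,allow_pickle=True)
# held handle: bright ribs region right of picture center; grey handle rear end in tool frame
p=proj('wrist',s['tool_pos']+np.array([[-.077,0,.026],[.023,0,.026],[-.077,.02,.026],[-.077,-.02,.026]]),s);print(p)
g=cv2.cvtColor(im,cv2.COLOR_BGR2GRAY);print(g[60:200:3,int(p[0,0])].tolist())"
```

```text
[ 0.5266 -0.0597  0.2309] [-0.001   0.0004 -1.    ] 0.45309056265407943 62.399078607559204 [ 0.8439 -0.4005 -2.0914] [-0.002  -0.0022  0.0005]
[ 0.0541 -0.6419  0.1876 -0.0155]
[[324.4238 124.2889]
 [318.3072 387.7393]
 [388.4258 126.8511]
 [260.1743 123.9095]]
[150, 145, 146, 144, 144, 144, 141, 152, 168, 85, 42, 39, 26, 32, 26, 21, 26, 15, 247, 243, 243, 247, 245, 18, 79, 115, 119, 131, 144, 157, 161, 158, 159, 165, 37, 39, 33, 99, 156, 157, 86, 40, 32, 39, 158, 150, 125]
```

Call:
{"fn": "send_rows", "kwargs": {
  "increments": [
    {"dx": 0.058, "dy": -0.12, "dz": 0, "yaw": -0.015, "claw": 1},
    {"dx": 0.058, "dy": -0.24, "dz": 0, "yaw": -0.015, "claw": 1},
    {"dx": 0.058, "dy": -0.36, "dz": 0, "yaw": -0.015, "claw": 1},
    {"dx": 0.058, "dy": -0.48, "dz": 0, "yaw": -0.015, "claw": 1},
    {"dx": 0.058, "dy": -0.58, "dz": 0, "yaw": -0.015, "claw": 1},
    {"dx": 0.058, "dy": -0.642, "dz": 0.05, "yaw": -0.015, "claw": 1},
    {"dx": 0.058, "dy": -0.642, "dz": 0.12, "yaw": -0.015, "claw": 1},
    {"dx": 0.058, "dy": -0.642, "dz": 0.17, "yaw": -0.015, "claw": 1},
    {"dx": 0.058, "dy": -0.642, "dz": 0.188, "yaw": -0.015, "claw": 1},
    {"dx": 0.058, "dy": -0.642, "dz": 0.188, "yaw": -0.015, "claw": 1},
    {"dx": 0.058, "dy": -0.642, "dz": 0.188, "yaw": -0.015, "claw": 1}
  ]
}}

```text
time: 52.08
tool_pos: [0.5059, -0.3802, 0.1391]
tool_rot: [0.001, -0.022, 1.0, -0.001]
contact_force: [-0.9, -0.0, -1.6]
gripper_width: 0.46
grasp_force: 62.3
```

```bash
python3 -c "
from h import *
s,im=snap('wrist','w25.png');M=rot(s['tool_rot']);print(s['time'],s['tool_pos'],M,s['contact_force']);np.save('w25.npy',s,allow_pickle=True)
o=s['tool_pos']+[0,0,-.002]-M[:,0]*.003
x=-M[:,0];z=-M[:,2];w=o+x*.0635+z*.0135;d=(x-z)/2**.5;L=np.array([.633,-.3755,.085]);t=(L-w)@d;print('dist',t,'off',np.linalg.norm(L-w-t*d),L-w-t*d)"
```

```text
52.075 [ 0.5059 -0.3802  0.1391] [[-0.9991 -0.0435  0.0019]
 [-0.0435  0.9991 -0.0018]
 [-0.0018 -0.0019 -1.    ]] [-0.8964 -0.0022 -1.6484]
dist 0.0893923443033743 off 0.00376733613218304 [-0.0026 -0.0008 -0.0026]
```

Call:
{"fn": "send_rows", "kwargs": {
  "increments": [
    {"dx": 0, "dy": 0, "dz": 0, "yaw": 0, "claw": 1},
    {"dx": 0, "dy": 0, "dz": 0, "yaw": 0, "claw": 1},
    {"dx": 0, "dy": 0, "dz": 0, "yaw": 0, "claw": 1},
    {"dx": 0, "dy": 0, "dz": 0, "yaw": 0, "claw": 1},
    {"dx": 0, "dy": 0, "dz": 0, "yaw": 0, "claw": 1},
    {"dx": 0, "dy": 0, "dz": 0, "yaw": 0, "claw": 1},
    {"dx": 0, "dy": 0, "dz": 0, "yaw": 0, "claw": 1},
    {"dx": 0, "dy": 0, "dz": 0, "yaw": 0, "claw": 1},
    {"dx": 0, "dy": 0, "dz": 0, "yaw": 0, "claw": 1},
    {"dx": 0, "dy": 0, "dz": 0, "yaw": 0, "claw": 1},
    {"dx": 0, "dy": 0, "dz": 0, "yaw": 0, "claw": 1},
    {"dx": 0, "dy": 0, "dz": 0, "yaw": 0, "claw": 1},
    {"dx": 0, "dy": 0, "dz": 0, "yaw": 0, "claw": 1},
    {"dx": 0, "dy": 0, "dz": 0, "yaw": 0, "claw": 1},
    {"dx": 0, "dy": 0, "dz": 0, "yaw": 0, "claw": 1},
    {"dx": 0, "dy": 0, "dz": 0, "yaw": 0, "claw": 1},
    {"dx": 0, "dy": 0, "dz": 0, "yaw": 0, "claw": 1},
    {"dx": 0, "dy": 0, "dz": 0, "yaw": 0, "claw": 1},
    {"dx": 0, "dy": 0, "dz": 0, "yaw": 0, "claw": 1},
    {"dx": 0, "dy": 0, "dz": 0, "yaw": 0, "claw": 1}
  ]
}}

```text
time: 54.62
tool_pos: [0.5051, -0.3798, 0.1373]
tool_rot: [-0.0, -0.022, 1.0, 0.0]
contact_force: [-0.6, 0.6, -1.4]
gripper_width: 0.458
grasp_force: 62.3
```

Call:
{"fn": "send_rows", "kwargs": {
  "increments": [
    {"dx": 0, "dy": 0, "dz": 0, "yaw": 0, "claw": 1},
    {"dx": 0, "dy": 0, "dz": 0, "yaw": 0, "claw": 1},
    {"dx": 0, "dy": 0, "dz": 0, "yaw": 0, "claw": 1},
    {"dx": 0, "dy": 0, "dz": 0, "yaw": 0, "claw": 1},
    {"dx": 0, "dy": 0, "dz": 0, "yaw": 0, "claw": 1},
    {"dx": 0, "dy": 0, "dz": 0, "yaw": 0, "claw": 1},
    {"dx": 0, "dy": 0, "dz": 0, "yaw": 0, "claw": 1},
    {"dx": 0, "dy": 0, "dz": -0.08, "yaw": 0, "claw": 1},
    {"dx": 0, "dy": 0, "dz": -0.18, "yaw": 0, "claw": 1},
    {"dx": 0, "dy": 0.1, "dz": -0.2, "yaw": 0, "claw": 1},
    {"dx": 0, "dy": 0.2, "dz": -0.2, "yaw": 0, "claw": 1},
    {"dx": 0, "dy": 0.3, "dz": -0.2, "yaw": 0, "claw": 1},
    {"dx": 0, "dy": 0.4, "dz": -0.2, "yaw": 0, "claw": 1},
    {"dx": 0, "dy": 0.5, "dz": -0.2, "yaw": 0, "claw": 1},
    {"dx": 0, "dy": 0.6, "dz": -0.2, "yaw": 0, "claw": 1},
    {"dx": 0, "dy": 0.7, "dz": -0.2, "yaw": 0, "claw": 1},
    {"dx": 0, "dy": 0.8, "dz": -0.2, "yaw": 0, "claw": 1},
    {"dx": 0, "dy": 0.9, "dz": -0.2, "yaw": 0, "claw": 1},
    {"dx": 0, "dy": 0.9, "dz": -0.2, "yaw": 0, "claw": 1}
  ]
}}

```text
time: 57.0
tool_pos: [0.4852, 0.0724, 0.2375]
tool_rot: [0.0, -0.024, 1.0, 0.0]
contact_force: [0.6, -0.2, -1.4]
gripper_width: 0.458
grasp_force: 62.3
```

```bash
python3 -c "
from h import *
s=manip.state();q=np.load('seat.npy',allow_pickle=True).item();t=q['tool_pos'];print(s['time'],s['tool_pos'],s['gripper_width'],rot(s['tool_rot'])[:,2])
print(rel([t[0],t[1],.20],s,1.5916),rel([t[0],t[1],.08],s,1.5916))"
```

```text
57.0 [0.4852 0.0724 0.2375] 0.4577800877146115 [ 0.0003  0.0005 -1.    ]
[-0.1002  0.735   0.0753  0.0183] [-0.1001  0.7349  0.3153  0.0183]
```

Steady for over 3 s on the label. Returning to above the cradle.

Call:
{"fn": "send_rows", "kwargs": {
  "increments": [
    {"dx": -0.1, "dy": 0.12, "dz": 0, "yaw": 0.018, "claw": 1},
    {"dx": -0.1, "dy": 0.24, "dz": 0, "yaw": 0.018, "claw": 1},
    {"dx": -0.1, "dy": 0.36, "dz": 0, "yaw": 0.018, "claw": 1},
    {"dx": -0.1, "dy": 0.48, "dz": 0, "yaw": 0.018, "claw": 1},
    {"dx": -0.1, "dy": 0.6, "dz": 0, "yaw": 0.018, "claw": 1},
    {"dx": -0.1, "dy": 0.7, "dz": 0, "yaw": 0.018, "claw": 1},
    {"dx": -0.1, "dy": 0.735, "dz": 0.06, "yaw": 0.018, "claw": 1},
    {"dx": -0.1, "dy": 0.735, "dz": 0.14, "yaw": 0.018, "claw": 1},
    {"dx": -0.1, "dy": 0.735, "dz": 0.22, "yaw": 0.018, "claw": 1},
    {"dx": -0.1, "dy": 0.735, "dz": 0.28, "yaw": 0.018, "claw": 1},
    {"dx": -0.1, "dy": 0.735, "dz": 0.28, "yaw": 0.018, "claw": 1},
    {"dx": -0.1, "dy": 0.735, "dz": 0.28, "yaw": 0.018, "claw": 1}
  ]
}}

```text
time: 58.5
tool_pos: [0.5211, 0.439, 0.0989]
tool_rot: [0.001, -0.008, 1.0, 0.001]
contact_force: [0.2, 0.9, -0.2]
gripper_width: 0.459
grasp_force: 62.3
```

```bash
python3 -c "
from h import *
s=manip.state();q=np.load('seat.npy',allow_pickle=True).item();t=q['tool_pos'];M=rot(s['tool_rot']);print(s['time'],s['tool_pos'],M[:,2],np.arctan2(M[1,1],M[0,1]))
print(rel([t[0],t[1],.0325],s,1.5916))"
```

```text
58.5 [0.5211 0.439  0.0989] [ 0.0019  0.0011 -1.    ] 1.5862113455267333
[ 0.0073  0.0058  0.1328 -0.0036]
```

Call:
{"fn": "send_rows", "kwargs": {
  "increments": [
    {"dx": 0.007, "dy": 0.006, "dz": 0.04, "yaw": -0.003, "claw": 1},
    {"dx": 0.007, "dy": 0.006, "dz": 0.07, "yaw": -0.003, "claw": 1},
    {"dx": 0.007, "dy": 0.006, "dz": 0.07, "yaw": -0.003, "claw": 1},
    {"dx": 0.007, "dy": 0.006, "dz": 0.07, "yaw": -0.003, "claw": 1}
  ]
}}

```text
time: 59.0
tool_pos: [0.5162, 0.4421, 0.0622]
tool_rot: [-0.0, -0.01, 1.0, -0.0]
contact_force: [0.5, -0.6, -1.6]
gripper_width: 0.454
grasp_force: 62.3
```

```bash
python3 -c "
from h import *
s=manip.state();q=np.load('seat.npy',allow_pickle=True).item();t=q['tool_pos'];M=rot(s['tool_rot']);print(s['time'],s['tool_pos'],M[:,2],np.arctan2(M[1,1],M[0,1]))
print(rel([t[0],t[1],.0325],s,1.5916))"
```

```text
59.0 [0.5162 0.4421 0.0622] [-0.0001 -0.0001 -1.    ] 1.5916634505428615
[-0.0027 -0.0004  0.0594  0.    ]
```

Call:
{"fn": "send_rows", "kwargs": {
  "increments": [
    {"dx": -0.002, "dy": 0, "dz": 0.025, "yaw": 0, "claw": 1},
    {"dx": -0.002, "dy": 0, "dz": 0.045, "yaw": 0, "claw": 1},
    {"dx": -0.002, "dy": 0, "dz": 0.055, "yaw": 0, "claw": 1},
    {"dx": -0.002, "dy": 0, "dz": 0.059, "yaw": 0, "claw": 1},
    {"dx": -0.002, "dy": 0, "dz": 0.059, "yaw": 0, "claw": 1},
    {"dx": -0.002, "dy": 0, "dz": 0.059, "yaw": 0, "claw": 1}
  ]
}}

```text
time: 59.75
tool_pos: [0.5175, 0.4422, 0.0332]
tool_rot: [0.0, -0.01, 1.0, 0.0]
contact_force: [-0.9, 0.1, -1.9]
gripper_width: 0.453
grasp_force: 62.5
```

Call:
{"fn": "send_rows", "kwargs": {
  "increments": [
    {"dx": 0, "dy": 0, "dz": 0.002, "yaw": 0, "claw": 1},
    {"dx": 0, "dy": 0, "dz": 0.002, "yaw": 0, "claw": 1},
    {"dx": 0, "dy": 0, "dz": 0.002, "yaw": 0, "claw": -0.7},
    {"dx": 0, "dy": 0, "dz": 0.002, "yaw": 0, "claw": -0.7},
    {"dx": 0, "dy": 0, "dz": 0.002, "yaw": 0, "claw": -0.7},
    {"dx": 0, "dy": 0, "dz": 0.002, "yaw": 0, "claw": -0.7},
    {"dx": 0, "dy": 0, "dz": -0.05, "yaw": 0, "claw": -0.7},
    {"dx": 0, "dy": 0, "dz": -0.15, "yaw": 0, "claw": -0.7},
    {"dx": 0, "dy": 0, "dz": -0.27, "yaw": 0, "claw": -0.7},
    {"dx": 0.02, "dy": -0.05, "dz": -0.39, "yaw": 0, "claw": -0.7},
    {"dx": 0.04, "dy": -0.052, "dz": -0.45, "yaw": 0, "claw": -0.7},
    {"dx": 0.04, "dy": -0.052, "dz": -0.45, "yaw": 0, "claw": -0.7},
    {"dx": 0.04, "dy": -0.052, "dz": -0.45, "yaw": 0, "claw": -0.7}
  ]
}}

```text
time: 61.38
tool_pos: [0.4974, 0.4154, 0.2562]
tool_rot: [-0.001, -0.01, 1.0, -0.001]
contact_force: [0.2, -0.1, -0.6]
gripper_width: 0.847
grasp_force: 0.0
```

```bash
python3 - <<'E'
from h import *
s,im=snap("wrist","w26.png");print(s["time"],s["tool_pos"],s["contact_force"])
q=np.load("w23.npy",allow_pickle=True).item();old=cv2.imread("pics/w23.png")
# handle edges in both pictures, rib columns, in world at z=.058
def edges(im,s):
    g=cv2.cvtColor(im,cv2.COLOR_BGR2GRAY);g=cv2.GaussianBlur(g,(3,3),0)
    out=[]
    for x in(.45,.456):
        ys=np.linspace(.40,.48,161);uv=proj("wrist",np.c_[np.full(161,x),ys,np.full(161,.058)],s).astype(np.float32)
        v=cv2.remap(g,uv[:,None,0],uv[:,None,1],1).ravel().astype(float);k=np.where(v>110)[0];out.append((ys[k.min()],ys[k[ys[k]<.468].max()]))
    xs=np.linspace(.42,.50,161);uv=proj("wrist",np.c_[xs,np.full(161,.4255),np.full(161,.058)],s).astype(np.float32)
    v=cv2.remap(g,uv[:,None,0],uv[:,None,1],1).ravel();k=np.where(v>90)[0];out.append((xs[k.min()],xs[k.max()]))
    return out
print(edges(old,q));print(edges(im,s))
# top view: fixture unchanged vs scanner in first picture
_,t=snap("top","topf.png");t0=cv2.imread("pics/top0.png")
d=cv2.absdiff(t,t0).max(2);d=cv2.morphologyEx((d>60).astype(np.uint8),cv2.MORPH_OPEN,np.ones((3,3)))
n,l,st,c=cv2.connectedComponentsWithStats(d)
for i in range(1,n):
    if st[i,4]>25 : print(st[i],c[i])
E
```

```text
61.375 [0.4974 0.4154 0.2562] [ 0.1548 -0.0653 -0.6323]
[(np.float64(0.4225), np.float64(0.457)), (np.float64(0.423), np.float64(0.457)), (np.float64(0.4435), np.float64(0.493))]
[(np.float64(0.4255), np.float64(0.4595)), (np.float64(0.426), np.float64(0.4595)), (np.float64(0.4445), np.float64(0.492))]
[  64  164  109  186 7408] [128.022  247.6347]
[ 90 192   8   8  55] [ 93.6545 195.4364]
[270 202   6   6  32] [272.7188 204.3438]
[217 208  10   8  60] [221.5333 211.45  ]
[269 209  17   9  99] [276.0707 212.8485]
[357 212   6   5  26] [359.5    213.8846]
[389 218  10   8  63] [393.4762 221.5238]
[357 220  10   7  63] [361.4603 223.2222]
[326 222   9   7  57] [329.8246 224.7018]
[ 84 227   6   7  32] [ 86.4062 230.5312]
[153 230   5   7  31] [154.871  232.9677]
[346 234   4  11  33] [347.6364 239.    ]
[307 237   4  22  71] [308.6056 247.3239]
[308 241  30  34 384] [321.8177 262.1276]
[271 245   8   8  51] [274.6275 248.3529]
[262 249  21  17 180] [270.6111 257.3056]
[157 251  15  20 265] [163.4792 260.9283]
[219 253  18  17 144] [226.7778 263.3333]
[232 256   9   6  40] [236.1  258.75]
[ 295  283   66   57 2082] [333.0629 308.573 ]
[175 312  22  22 226] [185.9823 322.6195]
[  7 327  41  29 373] [ 26.3941 341.1689]
[173 333   7  10  49] [175.5918 337.6735]
[214 337   4   9  28] [215.3929 340.9643]
[221 337  18  18 169] [229.858  344.2426]
[   10   339   206   141 12046] [112.7202 424.2547]
[242 347   7   5  27] [244.6667 348.6667]
[ 350  348  147   96 4679] [415.8455 392.9842]
[  158   351   237   129 10311] [253.1448 413.2889]
[221 355   9   9  49] [225.3265 358.2245]
[232 358  16  19 159] [240.0252 366.0755]
[303 432  30  25 146] [315.2192 441.2055]
[466 452  41  28 550] [490.4164 468.8436]
[368 458   8   8  44] [371.2727 461.3636]
[231 466  14   9  54] [237.5185 469.7778]
[405 470  32  10 211] [418.0095 475.763 ]
```

```bash
python3 -c "
from plant import manip
print(manip.job_done())"
```

```text
the job is handed in; nothing more can be done
None
```

All four mouse halves are locked home in the fixture, the scanner was held on the label for over 3 s and put back in its cradle, and the job was handed in at about 61 s; one mouse got knocked mid-run and I re-measured it before placing it.

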